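# Clear the modelling tool and offer up the clay lid

### The arm

A 7-joint arm with a two-finger parallel gripper is mounted at the origin on the work surface. World frame = base frame: x ahead of the robot, y to its left, z up, the work surface at z = 0. Lengths are in m, angles in rad, forces in N, time in s.
With the tool pointing down it reaches from about 0.425 to 0.875 m from the base axis. Payload 4.7 kg.
Tool frame: the origin (TCP) lies on the centre line of the jaws, within the pads' length; the fingertips stand 22 mm ahead of it and the grasp point (between the pads) lies 3 mm ahead of it (ctrl.tcp_to_tips is the z of the fingertips in the tool frame, in m); z points along the fingers, y is the direction in which the jaws open and shut (so a half turn about z gives the same grasp; the last joint's range is limited). The gripper opens to 87 mm and grips with 3 to 60 N. Pads are 19 mm wide; open, the fingers measure 117 mm over their backs; the gripper's body (75 mm by 190 mm) begins 51 mm behind the grasp point.
Start: joints at [-1.335, 0.321, -0.07, 1.45, 0.023, 1.371, -0.057], TCP at [0.143, 0.634, 0.245] pointing down, gripper open.
Joint ranges: [-2.86, 2.86], [-0.3, 2.09], [-1.38, 1.24], [0.06, 2.45], [-1.56, 4.7], [0.09, 2.05], [-2.69, 2.69]. Speed limits (rad/s): [2.57, 2.57, 3.14, 3.14, 3.14, 3.14, 3.14].

### API

Orientations are given as a rotation vector (axis times angle).
In Python, from bench import ctrl, cams gives the robot as it stands.
- The arm moves only by the tool move_arm, never from a script. Its argument "deltas" is a list of rows, each an object with "linear": the shift along the tool's x, y, z as a fraction of full scale, a list of three; "turn": the turn, a rotation vector about the tool's x, y, z as a fraction of full scale, a list of three; "claw": the closure, from 0 (fully open) to 1 (shut). In form: [{"linear": [tx, ty, tz], "turn": [wx, wy, wz], "claw": claw}, ...]. A call has 1 to 20 rows; each row shifts and turns the commanded pose from where the row before left it, along the tool's axes as they then stand; what a row does not reach is not made up. Full scale, the value 1, is 0.03 m for a shift and 4 degrees for a turn. A row lasts 1/12 s, in which the tool goes at most 41.7 mm and 7.16 degrees, less where a joint would pass 70% of its speed; a pose out of reach is approached as far as the arm can. A call with a number of a shift or a turn outside -1 to 1 is refused whole. A call with a gripper value outside its range is refused whole. The fingers move at their own pace and stop on an object; "grip_force" is the grip in N (left out, the last holds). Time passes only in rows, so rows that do not move let the fingers close. It gives the time, the measured TCP pose, the force and the opening at its end, in the units of the state.
- ctrl.get_state(): the state, without advancing time (a new reading comes with each control period).
- cams.get_image(name): name is "scene" or "side" or "wrist"; returns a dict with "image" (480x640x3 uint8, red, green, blue), "K" (3x3 intrinsics, pixels), "k1" (the pictures are not rectified: a ray, as slopes to the right and down, at radius r is drawn at 1 + k1 r^2 times it, then the intrinsics apply), "world_from_camera" (4x4, takes a point from camera to world coordinates); the wrist camera has in their place "tool_from_camera" (4x4, takes a point from camera to tool coordinates, whose origin is the TCP and whose axes are the flange's). Camera axes: x right, y down, z forward; pixel columns grow to the right and rows downward; lengths in m; the calibration is good to about 2 mm. A picture is of the moment at which its call begins: read the wrist's pose just before it. There is no depth.
- ctrl.close_job(): hands the job in, once; it reports no verdict.
The state is a dict: "time": time; "joint_positions": joint angles; "qd": joint speeds; "joint_torque": joint torques, N m; "position": TCP position; "tool_rot": TCP orientation; "ft_force": force on the tool from outside, world axes, zero at the start; "torque": the same for the moment, N m; "grip_width": opening from 0.0 (shut) to 1.0 (fully open).
Only numpy, scipy, OpenCV 4.12 (cv2) and the standard library are available. Lean on these libraries where they do the work, as an engineer would, in place of code of your own. Each camera call takes 0.05 s, during which the arm holds its last target. There are 200 camera calls.

### The job

I want to compare the lid with its clay box before firing, so first take the wooden modelling tool off the box's rim, stand it in the white cup (either end up) and let go of it. Then pick the lid up by its bar, carry it over the jars and finish while still holding it, level and still, about a centimetre above the box's rim with its outline in line with the box's. Dry clay chips, so the lid must never touch the box, and leave the cup and the other pots standing where they are.

Things in the scene. Friction and masses are not known exactly. Their poses are not given: they have to be found in the camera images.
- box: Open box of brown dry clay, 140 mm (x) by 110 mm (y) outside, walls 6 mm, 60 mm tall, on a round banding wheel 210 mm across and 35 mm high; box and wheel are one fixed piece. Origin: centre of the wheel's underside, on the table; z up. Rim 95 mm, inner floor 40 mm above the table. It is left or right of the row of pots, the lid on the other side.
- box_rim (a point): Centre of the box's mouth, level with the top of its rim (95 mm above the table), axes as the box's.
- lid: Flat lid of the same clay, 0.2 to 0.4 kg: slab 140 mm (x) by 110 mm (y), 10 mm thick, with a bar on top to hold it by, 60 mm long (x), 16 mm wide (y), its top 42 mm above the lid's underside. Origin: centre of the underside; z up. Loose on the wooden board. Either way round fits the box.
- board: Fixed wooden ware board, 240 x 200 x 18 mm, on which the lid lies. Origin: centre of its underside.
- tool: Wooden modelling tool, 200 mm long (x), 12 mm wide (y), 9 mm thick (z), 25 g, with a rounded paddle 22 mm wide, 7 mm thick at the +x end. Origin: middle of its underside. It lies flat and loose across the box's rim, along the box's y within 15 degrees, its middle within 20 mm of the box's centre, so both ends overhang.
- tool_plain_end (a point): Tip of the tool's plain end (100 mm from its middle, at its -x end).
- tool_paddle_end (a point): Tip of the tool's paddle end (100 mm from its middle, at its +x end).
- cup: White ceramic cup, no handle, loose, 0.5 kg, straight sided: 72 mm across, 100 mm tall, inside 64 mm across, inner floor 8 mm above its underside. Origin: centre of its underside; z up. A tool let go in it slides to the floor and leans on the rim at about 30 degrees. It stands in the row of pots in the middle.
- slip_jar: Bystander: closed jar of brown slip with a metal lid, 72 mm across, 125 mm tall, loose. Origin: centre of its underside.
- glaze_tub: Bystander: closed grey can, 68 mm across, 110 mm tall, loose. Origin: centre of its underside.
- vase: Bystander: small brown clay vase, 76 mm across, 120 mm tall, loose, at the far end of the row. Origin: centre of its underside.
Mind the look-alikes: they are no part of the job. Leave any blue look-alike of the cup alone. There is more than one size of the tool; the job needs the smaller.

How it is judged:
On the way, in this order (a step that is already met when the one before it is completed fails the run):
1. the modelling tool stands in the cup, let go (((z of tool_plain_end in the frame of cup between 0 and 0.035 m and horizontal distance between tool_plain_end and cup below 0.036 m) or (z of tool_paddle_end in the frame of cup between 0 and 0.035 m and horizontal distance between tool_paddle_end and cup below 0.036 m)) and (angle between tool's own x axis and vertical below 0.75 rad or angle between tool's own x axis and vertical above 2.39 rad) and contact force between the fingers and tool below 0.05 N and linear speed of tool below 0.05 m/s and angle between cup's own z axis and vertical below 0.1 rad), for 0.3 s.
2. the lid is held just above the box, in line and not touching (z of lid in the frame of box_rim between 0.003 and 0.022 m and horizontal distance between lid and box_rim below 0.009 m and angle between the x axis of lid and the x axis of box, either way round below 0.12 rad and angle between lid's own z axis and vertical below 0.1 rad and linear speed of lid below 0.02 m/s and contact force between the fingers and lid above 1 N and contact force between lid and box below 0.05 N and contact force between lid and tool below 0.05 N and contact force between lid and cup below 0.05 N and contact force between lid and board below 0.05 N and contact force between lid and slip_jar below 0.05 N and contact force between lid and glaze_tub below 0.05 N and contact force between lid and vase below 0.05 N), for 0.3 s.
At the end, for the whole second after the job is handed in: The lid is gripped, still, touching nothing else, its underside 3 to 22 mm above the rim, centred within 9 mm, in line within 0.12 rad, level within 0.1 rad; the tool stands free in the upright cup, one end within 35 mm of the cup's underside, leaning under 0.75 rad (all of step 1 and all of step 2); the arm keeps its last pose, push and grip.
It fails at once if the lid touches the box (contact force between lid and box above 0.3 N).
It fails at once if the cup is pushed more than 40 mm or tipped (distance of cup from where it was at the start of the episode above 0.04 m or angle between cup's own z axis and vertical above 0.5 rad).
It fails at once if a bystander is pushed more than 30 mm or tipped (distance of any of slip_jar, glaze_tub, vase from where it was at the start of the episode above 0.03 m or angle between any of slip_jar, glaze_tub, vase's own z axis and vertical above 0.5 rad).
It also fails if it takes over 64 s, if anything falls off the work surface, if the arm or the gripper's body presses on something with over 40 N, if the wrist force passes 120 N, or if a joint passes its speed limit or range.

## Working session

There is one attempt and no reset: what is moved stays moved. The work goes in short steps, Python scripts to look and compute and a tool call to move; the robot and the scene stay as the last step left them, time stands still between calls to the robot, and variables do not carry over. Pictures are saved under pics/ and viewed, about 8 in all and at most 12, crops included, and the job is handed in when it is done.

Besides the shell and the picture viewer there is one more tool, called after "Request:" as name([rows], argument=value, ...), one row to a line, values as JSON. move_arm: Moves the arm, as the interface text tells. Shift numbers are shares of 0.03 m and turn numbers shares of 4 degrees, none past 1 either way. Its arguments: {"type":"object","properties":{"deltas":{"type":"array"},"grip_force":{"type":"number"}},"required":["deltas"]}

```bash
ls; mkdir -p pics
cat > h.py <<'E'
import numpy as np, cv2
from bench import ctrl, cams
from scipy.spatial.transform import Rotation as R
def grab(n, f):
    s=ctrl.get_state(); d=cams.get_image(n)
    if n=="wrist":
        T=np.eye(4); T[:3,:3]=R.from_rotvec(s["tool_rot"]).as_matrix(); T[:3,3]=s["position"]
        d["world_from_camera"]=T@np.array(d["tool_from_camera"])
    cv2.imwrite(f"pics/{f}.png", d["image"][:,:,::-1])
    np.savez(f"pics/{f}.npz", image=d["image"], K=d["K"], k1=d["k1"], T=d["world_from_camera"])
    return load(f)
def load(f): return dict(np.load(f"pics/{f}.npz"))
def dist(d): return np.array([float(d["k1"]),0,0,0])
def ray(d,u,v):
    p=cv2.undistortPoints(np.array([[[u,v]]],float),d["K"],dist(d))[0,0]
    r=d["T"][:3,:3]@np.array([*p,1]); return d["T"][:3,3], r
def onz(d,u,v,z):
    o,r=ray(d,u,v); return o+r*(z-o[2])/r[2]
def tri(rays):
    A=np.zeros((3,3));b=np.zeros(3)
    for o,r in rays:
        r=r/np.linalg.norm(r);P=np.eye(3)-np.outer(r,r);A+=P;b+=P@o
    return np.linalg.solve(A,b)
def proj(d,p):
    T=np.linalg.inv(d["T"]); c=T[:3,:3]@np.array(p)+T[:3,3]
    return cv2.projectPoints(c.reshape(1,1,3),np.zeros(3),np.zeros(3),d["K"],dist(d))[0].ravel()
E
python3 - <<'E'
from h import *
for n in ["scene","side","wrist"]:
    d=grab(n,n+"0"); print(n,d["T"].round(3).tolist(),d["K"][0],d["k1"])
print(ctrl.get_state(), ctrl.tcp_to_tips)
E
```

```text
pics
scene [[0.165, 0.527, -0.834, 1.643], [0.986, -0.083, 0.142, -0.225], [0.005, -0.846, -0.533, 0.816], [0.0, 0.0, 0.0, 1.0]] [617.58254885   0.         324.50040631] -0.019336441271959295
side [[0.794, -0.465, 0.391, 0.025], [-0.608, -0.6, 0.52, -0.684], [-0.007, -0.651, -0.759, 1.065], [0.0, 0.0, 0.0, 1.0]] [559.39366463   0.         321.17487647] -0.07877372184897305
wrist [[0.22, 0.931, 0.291, 0.061], [0.976, -0.209, -0.067, 0.652], [-0.002, 0.298, -0.954, 0.384], [0.0, 0.0, 0.0, 1.0]] [336.46978721   0.         319.3566407 ] 0.009725664515572118
{'time': 0.15, 'joint_positions': array([-1.33492258,  0.32163356, -0.0700841 ,  1.45138933,  0.02258836,
        1.37082252, -0.05691901]), 'qd': array([ 5.87459141e-04, -2.96782356e-03,  5.42968051e-04, -4.63067581e-03,
       -3.38756035e-05, -1.77274512e-03, -3.23812800e-05]), 'joint_torque': array([ 1.61355633e-04, -4.91784275e+01, -4.04436719e-01, -3.12879539e+01,
       -6.38174848e-02,  4.03614901e-02,  9.87243584e-05]), 'position': array([0.14292825, 0.63368889, 0.24372792]), 'tool_rot': array([-3.47634710e-01, -3.12221219e+00,  2.29925047e-03]), 'ft_force': array([-0.10424374, -0.01698849,  0.10609177]), 'torque': array([-0.03424653,  0.01018088, -0.01575189]), 'grip_width': 1.0046817146235902} 0.022
```

View pics/scene0.png

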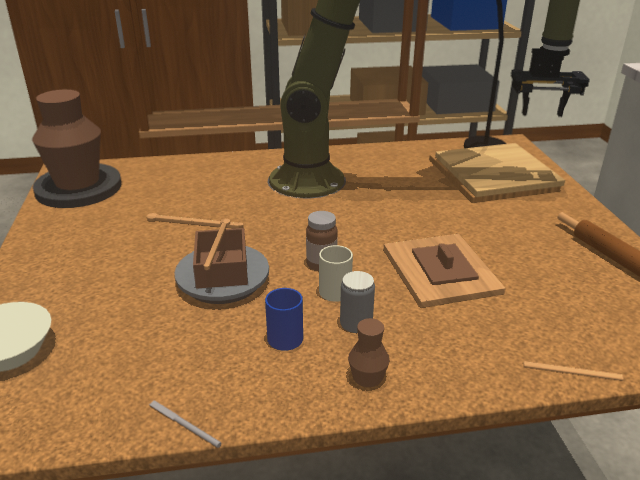

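View pics/side0.png

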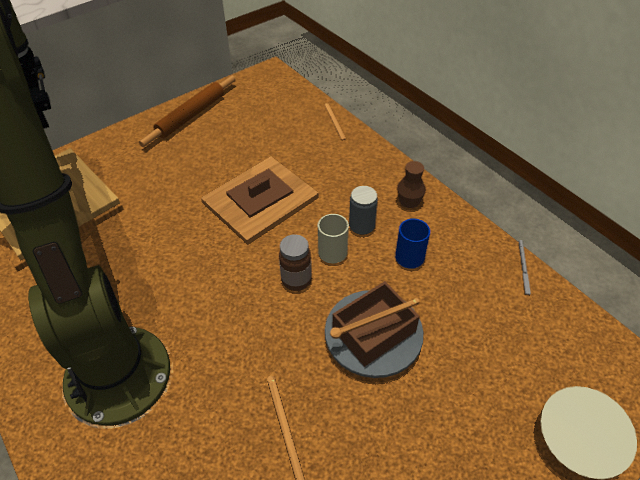

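Scene view: the box is on its wheel at about (222,255), with a tool across the rim from (225,222) to (208,265). A longer look-alike tool lies on the table at (150,218)–(242,225), and the white cup is at (335,272). The blue look-alike is at (285,320), and the lid is on the board at (443,262). Side view: box (375,325), rim tool (335,332)–(418,302), white cup (333,238), blue cup (412,243), lid (260,190).

I'll make an enlarged crop of the candidates to confirm which is which.

Run:
```python
from h import *
s=load("scene0");a=load("side0")
def crop(d,x,y,w,h,k): return cv2.resize(d["image"][y:y+h,x:x+w,::-1],None,fx=k,fy=k,interpolation=cv2.INTER_CUBIC)
c1=crop(s,145,205,133,100,3); c2=crop(a,320,275,133,100,3); c3=crop(s,380,230,133,100,3); c4=crop(a,195,150,133,100,3)
cv2.imwrite("pics/c1.png",np.vstack([np.hstack([c1,c2]),np.hstack([c3,c4])]))
```

```text
(no output)
```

View pics/c1.png

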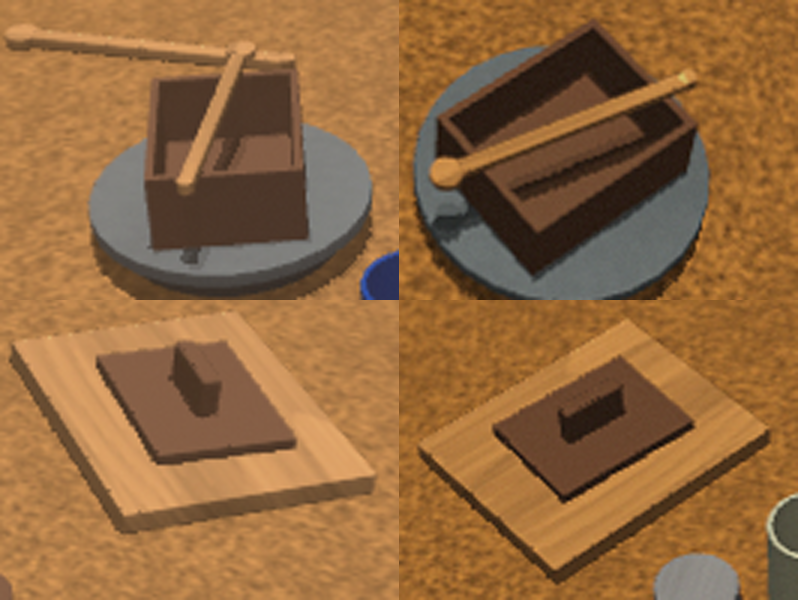

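The crop confirms it. The tool across the rim has its paddle toward the robot, at scene crop (245,50) and side crop (447,172). Its plain end is at (187,185) and (688,78). The other one lies on the table and looks longer. Next I'll cast rays.

Run:
```python
from h import *
np.set_printoptions(precision=4,suppress=True)
s=load("scene0");a=load("side0")
S=lambda X,Y:(145+X/3,205+Y/3); A=lambda X,Y:(320+(X-399)/3,275+Y/3)
S3=lambda X,Y:(380+X/3,230+(Y-300)/3); A4=lambda X,Y:(195+(X-399)/3,150+(Y-300)/3)
def rep(n,Z,d,f,pts):
    p=np.array([onz(d,*f(*q),Z) for q in pts]);e=np.diff(np.vstack([p,p[:1]]),axis=0)
    print(n,p[:,:2].tolist() if 0 else p[:,:2].round(3).tolist(),"c",p.mean(0)[:2],"len",np.linalg.norm(e,axis=1),"ang",np.degrees(np.arctan2(e[:,1],e[:,0])))
rep("box sc",.095,s,S,[(147,178),(305,175),(298,70),(152,80)])
rep("box si",.095,a,A,[(440,120),(595,22),(697,128),(540,235)])
rep("lid sc",.028,s,S3,[(97,356),(225,342),(296,438),(158,460)])
rep("lid si",.028,a,A4,[(494,428),(622,358),(693,424),(565,496)])
rep("board si",.018,a,A4,[(420,448),(628,320),(769,432),(557,570)])
rep("barTop si",.06,a,A4,[(560,410),(622,385)])
rep("tool sc",.102,s,S,[(245,45),(185,188)])
rep("tool si",.102,a,A,[(432,175),(695,76)])
print("big tool",onz(s,*S(5,35),.005),onz(s,*S(294,60),.005))
# cup etc by ellipses: side view mouth/lid centres
for n,z,us,ua in [("cup",.1,(336,255),(333,226)),("slip",.125,(322,220),(294.5,244)),("tub",.11,(357.5,281),(364,194)),("vase",.12,(371,328),(415,167)),("blue",.1,(284.5,299),(413,229))]:
    print(n,onz(s,*us,z),onz(a,*ua,z))
```

```text
box sc [[0.549, -0.314], [0.562, -0.205], [0.418, -0.202], [0.415, -0.311]] c [ 0.486 -0.258] len [0.1093 0.1443 0.1096 0.1332] ang [ 82.9707 178.7207 -91.2183  -0.9312]
box si [[0.414, -0.207], [0.552, -0.21], [0.548, -0.318], [0.411, -0.315]] c [ 0.4813 -0.2625] len [0.1376 0.1086 0.1366 0.1083] ang [ -1.3606 -92.1832 178.5137  88.3633]
lid sc [[0.461, 0.188], [0.456, 0.296], [0.593, 0.302], [0.603, 0.192]] c [0.5283 0.2448] len [0.1076 0.1365 0.1104 0.1429] ang [  92.1802    2.7524  -84.4986 -178.3429]
lid si [[0.452, 0.293], [0.591, 0.298], [0.592, 0.19], [0.458, 0.186]] c [0.5232 0.2419] len [0.1386 0.1085 0.1348 0.1066] ang [   2.207   -89.1179 -178.5995   92.9269]
board si [[0.392, 0.321], [0.63, 0.348], [0.645, 0.149], [0.412, 0.13]] c [0.5196 0.2369] len [0.2391 0.1991 0.2335 0.1928] ang [   6.3461  -85.7045 -175.1839   95.9283]
barTop si [[0.495, 0.247], [0.554, 0.239]] c [0.5245 0.243 ] len [0.0595 0.0595] ang [ -6.8416 173.1584]
tool sc [[0.385, -0.24], [0.576, -0.287]] c [ 0.4805 -0.2636] len [0.1959 0.1959] ang [-13.791 166.209]
tool si [[0.381, -0.24], [0.572, -0.29]] c [ 0.4765 -0.2651] len [0.1974 0.1974] ang [-14.5336 165.4664]
big tool [ 0.1638 -0.4513  0.005 ] [ 0.2474 -0.2015  0.005 ]
cup [ 0.5674 -0.0165  0.1   ] [ 0.5601 -0.0193  0.1   ]
slip [ 0.4591 -0.029   0.125 ] [ 0.4474 -0.0262  0.125 ]
tub [0.6807 0.0055 0.11  ] [0.6768 0.0087 0.11  ]
vase [ 0.8357 -0.0039  0.12  ] [ 0.8315 -0.0042  0.12  ]
blue [ 0.7029 -0.1412  0.1   ] [ 0.6995 -0.139   0.1   ]
```

Checks: both views agree on a box mouth of about 140×110 at (0.483,-0.261), long side along world x. The rim tool is 197 mm long at az −14°, and the one on the table is 263 mm, so the rim tool is the smaller one the job needs. The cup is at (0.563,-0.018) and the lid at (0.525,0.243). One disagreement with the text: the tool lies along the box's long (140 mm) side, so I'll go by the measurement. Moving now.

Request:
move_arm([
  {"linear": [-0.94,-0.55,-0.12],"turn": [0,0,0],"claw": 0},
  {"linear": [-0.94,-0.55,-0.12],"turn": [0,0,0],"claw": 0},
  {"linear": [-0.94,-0.55,-0.12],"turn": [0,0,0],"claw": 0},
  {"linear": [-0.94,-0.55,-0.12],"turn": [0,0,0],"claw": 0},
  {"linear": [-0.94,-0.55,-0.12],"turn": [0,0,0],"claw": 0},
  {"linear": [-0.94,-0.55,-0.12],"turn": [0,0,0],"claw": 0},
  {"linear": [-0.94,-0.55,-0.12],"turn": [0,0,0],"claw": 0},
  {"linear": [-0.94,-0.55,-0.12],"turn": [0,0,0],"claw": 0},
  {"linear": [-0.94,-0.55,-0.12],"turn": [0,0,0],"claw": 0},
  {"linear": [-0.94,-0.55,-0.12],"turn": [0,0,0],"claw": 0},
  {"linear": [-0.94,-0.55,-0.12],"turn": [0,0,0],"claw": 0},
  {"linear": [-0.94,-0.55,-0.12],"turn": [0,0,0],"claw": 0},
  {"linear": [-0.94,-0.55,-0.12],"turn": [0,0,0],"claw": 0},
  {"linear": [-0.94,-0.55,-0.12],"turn": [0,0,0],"claw": 0},
  {"linear": [-0.94,-0.55,-0.12],"turn": [0,0,0],"claw": 0},
])

```text
time: 1.4
position: [0.502, 0.2983, 0.2986]
tool_rot: [-0.347, -3.122, -0.0]
ft_force: [0.2, 0.9, -0.4]
grip_width: 0.999
```

Run:
```python
from h import *
np.set_printoptions(precision=4,suppress=True)
s=ctrl.get_state(); print(s["joint_positions"],s["position"],s["tool_rot"],s["time"])
```

```text
[-0.8068  0.158   0.2562  1.5481 -0.0403  1.4408  0.8007] [0.502  0.2983 0.2986] [-0.3475 -3.1222 -0.    ] 1.4
```

Request:
move_arm([
  {"linear": [-0.24,-0.93,0.03],"turn": [0,0,0],"claw": 0.3},
  {"linear": [-0.24,-0.93,0.03],"turn": [0,0,0],"claw": 0.3},
  {"linear": [-0.24,-0.93,0.03],"turn": [0,0,0],"claw": 0.3},
  {"linear": [-0.24,-0.93,0.03],"turn": [0,0,0],"claw": 0.3},
  {"linear": [-0.24,-0.93,0.03],"turn": [0,0,0],"claw": 0.3},
  {"linear": [-0.24,-0.93,0.03],"turn": [0,0,0],"claw": 0.3},
  {"linear": [-0.24,-0.93,0.03],"turn": [0,0,0],"claw": 0.3},
  {"linear": [-0.24,-0.93,0.03],"turn": [0,0,0],"claw": 0.3},
  {"linear": [-0.24,-0.93,0.03],"turn": [0,0,0],"claw": 0.3},
  {"linear": [-0.24,-0.93,0.03],"turn": [0,0,0],"claw": 0.3},
  {"linear": [-0.24,-0.93,0.03],"turn": [0,0,0],"claw": 0.3},
  {"linear": [-0.24,-0.93,0.03],"turn": [0,0,0],"claw": 0.3},
  {"linear": [-0.24,-0.93,0.03],"turn": [0,0,0],"claw": 0.3},
  {"linear": [-0.24,-0.93,0.03],"turn": [0,0,0],"claw": 0.3},
  {"linear": [-0.24,-0.93,0.03],"turn": [0,0,0],"claw": 0.3},
  {"linear": [-0.24,-0.93,0.03],"turn": [0,0,0],"claw": 0.3},
  {"linear": [-0.24,-0.93,0.03],"turn": [0,0,0],"claw": 0.3},
  {"linear": [-0.24,-0.93,0.03],"turn": [0,0,0],"claw": 0.3},
  {"linear": [-0.24,-0.93,0.03],"turn": [0,0,0],"claw": 0.3},
  {"linear": [-0.24,-0.93,0.03],"turn": [0,0,0],"claw": 0.3},
])

```text
time: 3.07
position: [0.5187, -0.2775, 0.2803]
tool_rot: [-0.347, -3.122, -0.001]
ft_force: [0.8, -0.7, 0.7]
grip_width: 0.702
```

Run:
```python
from h import *
from scipy.optimize import least_squares
np.set_printoptions(precision=4,suppress=True)
d=grab("wrist","w1")
s=ctrl.get_state(); print(s["joint_positions"],s["position"],s["tool_rot"],s["time"],s["grip_width"])
data=[([-1.33492,.32163,-.07008,1.45139,.02259,1.37082,-.05692],[.14293,.63369,.24373],[-.34763,-3.12221,.0023]),
([-.8068,.158,.2562,1.5481,-.0403,1.4408,.8007],[.502,.2983,.2986],[-.3475,-3.1222,0]),
(s["joint_positions"],s["position"],s["tool_rot"])]
import itertools
# model: Rz(s1q1) Ry(q2) Rz(s3 q3) Ry(q4) Rz(s5 q5) Ry(q6) Rz(s7 q7 + c7), lengths + x-offsets
def fk(p,q,sg):
    h,a,b,c,e1,e2,e3,c7=p
    Rz=lambda t:R.from_euler("z",t);Ry=lambda t:R.from_euler("y",t)
    A=Rz(sg[0]*q[0])*Ry(q[1])*Rz(sg[1]*q[2]); P=np.array([0,0,h])+A.apply([e1,0,a])
    A=A*Ry(q[3])*Rz(sg[2]*q[4]); P=P+A.apply([e2,0,b])
    A=A*Ry(q[5])*Rz(sg[3]*q[6]+c7); P=P+A.apply([0,0,c])
    return P,A
best=[]
for sg in itertools.product([1,-1],repeat=4):
  for c70 in(0,1.57,3.14):
    def res(p):
        o=[]
        for q,P,r in data:
            x,A=fk(p,q,sg);o+=list((x-P)*5)+list((A.inv()*R.from_rotvec(r)).as_rotvec())
        return np.array(o+list(.01*np.array(p[4:7])))
    f=least_squares(res,[.3,.4,.35,.25,0,0,0,c70]);best.append((f.cost,sg,f.x))
best.sort(key=lambda t:t[0])
for b in best[:4]:print(b)
```

```text
[-0.1926  0.2097  0.7582  1.579  -0.1404  1.4085  1.9193] [ 0.5169 -0.2845  0.2802] [-0.3583 -3.121   0.0087] 3.1167 0.7031734890610208
(np.float64(0.01608914524484399), (-1, -1, -1, -1), array([-1.7301,  0.246 ,  0.4559, -1.4333,  0.0396, -0.4203,  0.    ,
        1.5708]))
(np.float64(0.01608914524484522), (-1, -1, -1, -1), array([-1.7301,  0.246 ,  0.4559, -1.4333,  0.0396, -0.4203,  0.    ,
        1.5708]))
(np.float64(0.016089145244849525), (-1, -1, -1, -1), array([-1.7302,  0.246 ,  0.4559, -1.4333,  0.0396, -0.4203,  0.    ,
        1.5708]))
(np.float64(0.059365920701706244), (-1, -1, 1, -1), array([ 0.0565,  0.3361,  0.4828,  0.2669,  0.0223, -0.2445,  0.    ,
        1.5865]))
```

View pics/w1.png

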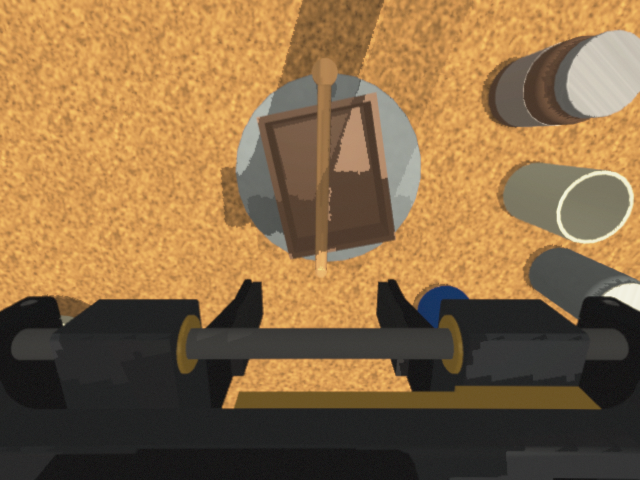

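The wrist view shows the rim tool running from its paddle at (325,70) to its plain end at (322,272), box under it. The white cup's mouth is at (595,207). I'll re-shoot now that the arm is still, then measure the tool, box and cup.

Run:
```python
from h import *
np.set_printoptions(precision=4,suppress=True)
d=grab("wrist","w2"); s=ctrl.get_state(); print(s["position"],s["tool_rot"],s["joint_positions"])
print(np.abs(d["image"].astype(int)-load("w1")["image"]).mean())
im=d["image"]; hsv=cv2.cvtColor(im,cv2.COLOR_RGB2HSV)
# tool edges along rows inside box: print row transitions by brightness
for v in (62,70,80,130,160,190,220,250,262,268,272,276):
    print(v,im[v,310:342:2].sum(1)//3)
# cup rim: whitish
m=((hsv[...,1]<60)&(hsv[...,2]>190)).astype(np.uint8); m[:, :540]=0; m[:160]=0; m[260:]=0
c=max(cv2.findContours(m,0,1)[0],key=cv2.contourArea); (cx,cy),ax,an=cv2.fitEllipse(c); print("cup",cx,cy,ax,onz(d,cx,cy,.1))
def fk(q):
    Rz=lambda t:R.from_euler("z",t);Ry=lambda t:R.from_euler("y",t)
    return Rz(-q[0])*Ry(q[1])*Rz(-q[2])*Ry(q[3])*Rz(-q[4])*Ry(q[5])*Rz(-q[6]+np.pi/2)
for q,r in [([-1.33492,.32163,-.07008,1.45139,.02259,1.37082,-.05692],[-.34763,-3.12221,.0023]),([-.8068,.158,.2562,1.5481,-.0403,1.4408,.8007],[-.3475,-3.1222,0]),(s["joint_positions"],s["tool_rot"])]:
    print((fk(q).inv()*R.from_rotvec(r)).as_rotvec(), fk(q).as_rotvec())
```

```text
[ 0.5168 -0.2822  0.2802] [-0.3602 -3.1197  0.0061] [-0.1945  0.2078  0.7562  1.5805 -0.1398  1.41    1.9142]
10.263311631944445
62 [ 99  86  85  85  88 100 106 111 110 120 130 133 133 132 131 129]
70 [105  98  91  87  96 107 115 112 112 119 132 131 132 133 130 128]
80 [113 114 114 115 116 116 103 114 112 117 124 131 133 133 130 128]
130 [ 96  96  96  97  96  96  97  94 112 120 112 114 116 110  94  94]
160 [ 94  93  94  94  94  93  92  95 115 118 109 115 112  88  74 138]
190 [89 89 89 89 88 71 69 76 96 94 90 95 94 86 69 69]
220 [66 67 68 68 67 67 68 83 99 99 95 96 95 96 67 68]
250 [ 61  63  61  62  65  80 117  95 109 122 101  99  99 111  69  69]
262 [142 153 152 142 150 138 154 150 170 167 171 173 143 112 121 124]
268 [153 149 141 158 156 141 148 148 172 170 177 186 143 151 134 138]
272 [141 149 159 144 130 144 157 156 171 174 175 174 171 163 153 134]
276 [150 145 130 119 153 144 136 154 159 171 172 164 163 157 133 143]
cup 604.8041381835938 205.15476989746094 (62.42485427856445, 80.16624450683594) [ 0.5591 -0.0152  0.1   ]
[ 0.  0. -0.] [-0.3476 -3.1222  0.0023]
[-0. -0.  0.] [-0.3475 -3.1222  0.    ]
[ 0. -0. -0.] [-0.3602 -3.1197  0.0061]
```

```bash
cat > kin.py <<'E'
from h import *
Rz=lambda t:R.from_euler("z",t);Ry=lambda t:R.from_euler("y",t)
def frames(q):
    A1=Rz(-q[0]);A2=A1*Ry(q[1]);A3=A2*Rz(-q[2]);A4=A3*Ry(q[3]);A5=A4*Rz(-q[4]);A6=A5*Ry(q[5]);A7=A6*Rz(-q[6]+np.pi/2)
    return A1,A2,A3,A4,A5,A6,A7
# lengths: h | x,y,z in A3 | x,y,z in A4(A5 z same) | x,y in A6, z in A7
def rowmat(q):
    F=[f.as_matrix() for f in frames(q)]
    return np.column_stack([[0,0,1],F[0][:,1],F[2],F[4],F[5]])
E
python3 - <<'E'
from kin import *
np.set_printoptions(precision=4,suppress=True)
d=load("w2")
for u,v in [(331,130),(330.5,220),(330,262),(330,275)]: print(onz(d,u,v,.104))
s=ctrl.get_state()
D=[([-1.33492,.32163,-.07008,1.45139,.02259,1.37082,-.05692],[.14293,.63369,.24373]),([-.8068,.158,.2562,1.5481,-.0403,1.4408,.8007],[.502,.2983,.2986]),([-.1926,.2097,.7582,1.579,-.1404,1.4085,1.9193],[.5169,-.2845,.2802]),(s["joint_positions"],s["position"])]
import json;json.dump([[list(map(float,a)),list(map(float,b))] for a,b in D],open("D.json","w"))
M=np.vstack([rowmat(q) for q,_ in D]);y=np.hstack([p for _,p in D])
for cols in ([0,4,7,10],[0,2,4,5,7,10],[0,2,4,5,7,8,10],[0,1,3,4,6,7,9,10],list(range(11))):
    A=M[:,cols];x=np.linalg.solve(A.T@A+1e-5*np.eye(len(cols)),A.T@y);print(cols,x,np.abs(A@x-y).max())
E
```

```text
[ 0.4328 -0.2552  0.104 ]
[ 0.5133 -0.2735  0.104 ]
[ 0.5556 -0.2834  0.104 ]
[ 0.5694 -0.2865  0.104 ]
[0, 4, 7, 10] [0.9456 0.3588 0.5404 0.9315] 0.02976514465969489
[0, 2, 4, 5, 7, 10] [-0.2348  0.0297  0.2976 -0.3275  0.4693  0.0204] 0.030190142369449252
[0, 2, 4, 5, 7, 8, 10] [-0.2492  0.0169  0.2967 -0.3309  0.5214  0.0393  0.0025] 0.030165761850062478
[0, 1, 3, 4, 6, 7, 9, 10] [ 0.0393 -0.0153 -0.0111  0.4626 -0.0001  0.5143 -0.0001  0.1313] 0.0004606278519924123
[0, 1, 2, 3, 4, 5, 6, 7, 8, 9, 10] [-0.0032 -0.0153  0.1535  0.0785  0.4664 -0.0236 -0.0449  0.2292 -0.1275
 -0.0449  0.1259] 0.0003534069727653688
```

Request:
move_arm([
  {"linear": [-0.03,0.03,0.7],"turn": [0,0,0],"claw": 0.7},
  {"linear": [-0.03,0.03,0.7],"turn": [0,0,0],"claw": 0.7},
  {"linear": [-0.03,0.03,0.7],"turn": [0,0,0],"claw": 0.7},
  {"linear": [-0.03,0.03,0.7],"turn": [0,0,0],"claw": 0.7},
  {"linear": [-0.03,0.03,0.7],"turn": [0,0,0],"claw": 0.7},
  {"linear": [-0.03,0.03,0.7],"turn": [0,0,0],"claw": 0.7},
  {"linear": [0,0,0],"turn": [0,0,0],"claw": 0.7},
  {"linear": [0,0,0],"turn": [0,0,0],"claw": 0.7},
  {"linear": [0,0,0],"turn": [0,0,0],"claw": 0.7},
], grip_force=25)

```text
time: 3.92
position: [0.526, -0.2723, 0.1557]
tool_rot: [0.347, 3.121, -0.0]
ft_force: [-0.2, -0.1, 0.6]
grip_width: 0.304
```

Run:
```python
from kin import *
np.set_printoptions(precision=4,suppress=True)
d=grab("wrist","w3"); s=ctrl.get_state(); print(s["position"],s["tool_rot"],s["joint_positions"],s["grip_width"])
p=s["position"]; r=R.from_rotvec(s["tool_rot"]).as_matrix()
print("tips px",[proj(d,p+r@np.array([0,y,.022])) for y in(-.013,.013)])
a=d["image"][:,:,::-1][130:430,170:490];cv2.imwrite("pics/w3c.png",cv2.resize(a,None,fx=2,fy=2))
```

```text
[ 0.5262 -0.2726  0.1561] [ 0.3471  3.12   -0.0006] [-0.1731  0.3069  0.7234  1.7353 -0.2187  1.1793  1.9599] 0.3023681693828336
tips px [array([294.4235, 300.6548]), array([343.1049, 300.6713])]
```

View pics/w3c.png

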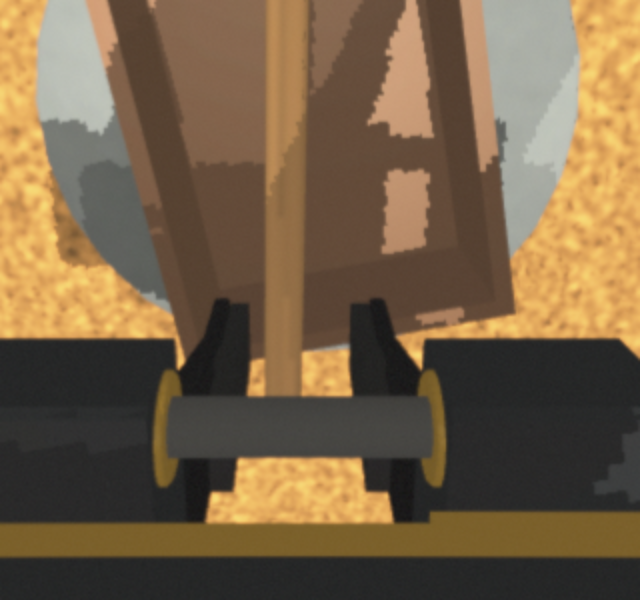

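The wrist crop shows the jaws straddling the tool, which is about 4 mm to the left of centre. I'll correct that, go down and grip.

Request:
move_arm([
  {"linear": [0.13,-0.15,0.1],"turn": [0,0,0],"claw": 0.7},
  {"linear": [0,0,0.48],"turn": [0,0,0],"claw": 0.7},
  {"linear": [0,0,0.48],"turn": [0,0,0],"claw": 0.7},
  {"linear": [0,0,0.48],"turn": [0,0,0],"claw": 0.7},
  {"linear": [0,0,0],"turn": [0,0,0],"claw": 0.7},
  {"linear": [0,0,0],"turn": [0,0,0],"claw": 1},
  {"linear": [0,0,0],"turn": [0,0,0],"claw": 1},
  {"linear": [0,0,0],"turn": [0,0,0],"claw": 1},
  {"linear": [0,0,0],"turn": [0,0,0],"claw": 1},
  {"linear": [0,0,0],"turn": [0,0,0],"claw": 1},
  {"linear": [0,0,0],"turn": [0,0,0],"claw": 1},
], grip_force=25)

```text
time: 4.88
position: [0.5213, -0.2764, 0.1097]
tool_rot: [0.347, 3.12, -0.001]
ft_force: [-1.0, 0.1, 6.0]
grip_width: 0.132
```

Gripped: the opening is 11.5 mm, against a tool width of 12 mm. Lifting, with a small test tilt.

Request:
move_arm([
  {"linear": [0,0,-0.5],"turn": [0,0,0],"claw": 1},
  {"linear": [0,0,-1],"turn": [0,0,0],"claw": 1},
  {"linear": [0,0,-1],"turn": [0,0,0],"claw": 1},
  {"linear": [0,0,-1],"turn": [0,0,0],"claw": 1},
  {"linear": [0,0,-1],"turn": [0,0,0],"claw": 1},
  {"linear": [0,0,-1],"turn": [0,0,0],"claw": 1},
  {"linear": [0,0,-1],"turn": [0,0,0],"claw": 1},
  {"linear": [0,0,0],"turn": [0,-1,0],"claw": 1},
  {"linear": [0,0,0],"turn": [0,-1,0],"claw": 1},
  {"linear": [0,0,0],"turn": [0,-1,0],"claw": 1},
  {"linear": [0,0,0],"turn": [0,-1,0],"claw": 1},
  {"linear": [0,0,0],"turn": [0,-1,0],"claw": 1},
  {"linear": [0,0,0],"turn": [0,0,0],"claw": 1},
])

```text
time: 5.97
position: [0.518, -0.2757, 0.3025]
tool_rot: [0.311, 2.776, -0.05]
ft_force: [-0.5, 0.9, 0.0]
grip_width: 0.135
```

Run:
```python
from kin import *
import json
np.set_printoptions(precision=4,suppress=True)
s=ctrl.get_state();print(s["position"],s["tool_rot"],s["joint_positions"],s["grip_width"],s["ft_force"])
D=json.load(open("D.json"));D+=[[[-.1731,.3069,.7234,1.7353,-.2187,1.1793,1.9599],[.5262,-.2726,.1561]],[list(s["joint_positions"]),list(s["position"])]]
json.dump(D,open("D.json","w"))
M=np.vstack([rowmat(q) for q,_ in D]);y=np.hstack([p for _,p in D])
for cols in ([0,1,3,4,6,7,9,10],[0,1,3,4,5,6,7,9,10],list(range(11))):
    A=M[:,cols];x=np.linalg.solve(A.T@A+1e-7*np.eye(len(cols)),A.T@y);print(cols,x,np.abs(A@x-y).max())
```

```text
[ 0.518  -0.2757  0.3025] [ 0.3112  2.7756 -0.0503] [-0.2707 -0.1302  0.7156  1.8348  0.0036  1.0646  1.8016] 0.13509724347720115 [-0.5354  0.8962  0.0243]
[0, 1, 3, 4, 6, 7, 9, 10] [ 0.2495 -0.0156 -0.0104  0.4678 -0.0003  0.5131 -0.0003  0.3467] 2.782278909618796e-05
[0, 1, 3, 4, 5, 6, 7, 9, 10] [ 0.2496 -0.0156 -0.0104  0.4678  0.0001 -0.0003  0.5131 -0.0003  0.3467] 2.7718475377191965e-05
[0, 1, 2, 3, 4, 5, 6, 7, 8, 9, 10] [ 0.2496 -0.0156  0.0001 -0.0104  0.4678  0.0001 -0.0003  0.5131  0.0001
 -0.0003  0.3467] 2.4138959685671146e-05
```

The identified kinematics fit to 0.03 mm. Now I'll check which approach azimuths are reachable for standing the tool in the cup.

```bash
cat >> kin.py <<'E'
from scipy.optimize import least_squares
LO=np.array([-2.86,-.3,-1.38,.06,-1.56,.09,-2.69]);HI=np.array([2.86,2.09,1.24,2.45,4.7,2.05,2.69])
X=np.zeros(11);X[[0,1,3,4,6,7,9,10]]=[.2495,-.0156,-.0104,.4678,-.0003,.5131,-.0003,.3467]
def fk(q): return rowmat(q)@X, frames(q)[-1]
def ik(q0,P,A):
    f=lambda q:np.hstack([(fk(q)[0]-P)*10,(fk(q)[1].inv()*A).as_rotvec()*3,.01*(q-q0)])
    r=least_squares(f,np.clip(q0,LO+1e-4,HI-1e-4),bounds=(LO,HI));x,B=fk(r.x)
    return r.x,np.linalg.norm(x-P),(B.inv()*A).magnitude()
def pose(psi,tilt): # fingers az psi deg, tilt from down deg; x_t = paddle side
    p,t=np.radians([psi,tilt]);u=np.array([np.cos(p),np.sin(p),0]);k=np.array([0,0,1.])
    z=u*np.sin(t)-k*np.cos(t);x=-u*np.cos(t)-k*np.sin(t);return R.from_matrix(np.column_stack([x,np.cross(z,x),z])),u
E
python3 - <<'E'
from kin import *
np.set_printoptions(precision=2,suppress=True)
q0=ctrl.get_state()["joint_positions"];cup=np.array([.561,-.017])
for psi in range(-120,140,20):
    q=q0;out=[];n=abs(psi+13)//10+1;mx=0
    for i in range(1,n+1):
        A,u=pose(-13+(psi+13)*i/n,20*(1-i/n)); P=np.array([.518,-.276,.30])+(np.array([*(cup+.027*u[:2]),.32])-[.518,-.276,.30])*i/n
        q,e1,e2=ik(q,P,A);mx=max(mx,e1+.1*e2)
    for t in range(10,70,10):
        A,u=pose(psi,t);q,e1,e2=ik(q,np.array([*(cup+.027*u[:2]),.32]),A);mx=max(mx,e1+.1*e2)
    A,u=pose(psi,68)
    for z in (.32,.26,.21,.165): q,e1,e2=ik(q,np.array([*(cup+.027*u[:2]),z]),A);mx=max(mx,e1+.1*e2)
    print(psi,q,"err",e1,e2,"max",round(mx,4),"margin",np.minimum(q-LO,HI-q).min().round(2))
E
```

```text
-120 [-0.67  0.81  0.46  1.42  0.48  1.83 -0.8 ] err 1.8506406364091834e-07 4.897304326562607e-07 max 0.0 margin 0.22
-100 [-0.77  0.67  0.41  1.65  0.69  1.62 -0.77] err 2.1636689478643304e-07 5.960694493022908e-07 max 0.0 margin 0.43
-80 [-0.81  0.51  0.32  1.89  0.95  1.43 -0.8 ] err 2.812425650122689e-07 9.482145906251901e-07 max 0.0 margin 0.56
-60 [-0.75  0.33  0.19  2.13  1.24  1.26 -0.84] err 4.205345544108015e-07 1.8541027649578209e-06 max 0.0 margin 0.32
-40 [-0.6   0.16  0.06  2.36  1.59  1.06 -0.89] err 8.086755150301317e-07 4.1251772338579705e-06 max 0.0 margin 0.09
-20 [ 0.99  0.24 -1.38  2.45  2.07  0.94 -0.81] err 0.011919589201203428 0.03543196888749155 max 0.0155 margin 0.0
0 [ 0.55 -0.29 -0.55  2.42 -1.25  0.09  2.69] err 0.0418509317255238 0.25353172165512106 max 0.0672 margin 0.0
20 [-0.79 -0.3   0.83  2.4  -0.75  0.09  2.69] err 0.029996592152417068 0.2860470419645643 max 0.0586 margin 0.0
40 [-0.99 -0.3   1.06  2.28 -0.56  0.37  2.69] err 0.044030217667582486 0.4155571294061674 max 0.0856 margin 0.0
60 [ 1.42  0.99 -1.38  1.89  0.03  0.77  2.69] err 0.058046251539475624 0.34751998065869105 max 0.0973 margin 0.0
80 [ 1.28  1.09 -1.38  1.67  0.08  1.15  2.69] err 0.042233511282688936 0.4461434951384818 max 0.0925 margin 0.0
100 [ 1.11  1.2  -1.38  1.46  0.11  1.5   2.69] err 0.03550799990111192 0.5446975316034562 max 0.0954 margin 0.0
120 [ 0.93  1.32 -1.38  1.24  0.09  1.85  2.69] err 0.03955893825286818 0.6343686684509324 max 0.1142 margin 0.0
```

ψ≈−80° works: hand on the +y side, fingers pointing −y. Yawing 68° about the vertical with a slight rise.

Request:
move_arm([
  {"linear": [-0.03,0,-0.08],"turn": [0.34,0,0.94],"claw": 1},
  {"linear": [-0.03,0,-0.08],"turn": [0.34,0,0.94],"claw": 1},
  {"linear": [-0.03,0,-0.08],"turn": [0.34,0,0.94],"claw": 1},
  {"linear": [-0.03,0,-0.08],"turn": [0.34,0,0.94],"claw": 1},
  {"linear": [-0.03,0,-0.08],"turn": [0.34,0,0.94],"claw": 1},
  {"linear": [-0.03,0,-0.08],"turn": [0.34,0,0.94],"claw": 1},
  {"linear": [-0.03,0,-0.08],"turn": [0.34,0,0.94],"claw": 1},
  {"linear": [-0.03,0,-0.08],"turn": [0.34,0,0.94],"claw": 1},
  {"linear": [-0.03,0,-0.08],"turn": [0.34,0,0.94],"claw": 1},
  {"linear": [-0.03,0,-0.08],"turn": [0.34,0,0.94],"claw": 1},
  {"linear": [-0.03,0,-0.08],"turn": [0.34,0,0.94],"claw": 1},
  {"linear": [-0.03,0,-0.08],"turn": [0.34,0,0.94],"claw": 1},
  {"linear": [-0.03,0,-0.08],"turn": [0.34,0,0.94],"claw": 1},
  {"linear": [-0.03,0,-0.08],"turn": [0.34,0,0.94],"claw": 1},
  {"linear": [-0.03,0,-0.08],"turn": [0.34,0,0.94],"claw": 1},
  {"linear": [-0.03,0,-0.08],"turn": [0.34,0,0.94],"claw": 1},
  {"linear": [-0.03,0,-0.08],"turn": [0.34,0,0.94],"claw": 1},
  {"linear": [0,0,0],"turn": [0,0,0],"claw": 1},
])

```text
time: 7.47
position: [0.5223, -0.2753, 0.3469]
tool_rot: [1.851, 2.178, -0.325]
ft_force: [-0.4, 0.8, -0.2]
grip_width: 0.135
```

```bash
cat >> kin.py <<'E'
def where(P=None):
    s=ctrl.get_state();A=R.from_rotvec(s["tool_rot"]);m=A.as_matrix();z=m[:,2]
    print("pos",s["position"].round(4),"tilt",np.degrees(np.arccos(-z[2])).round(1),"psi",np.degrees(np.arctan2(-m[1,0],-m[0,0])).round(1),"q",s["joint_positions"].round(2),"grip",round(s["grip_width"],3),"F",s["ft_force"].round(1),"t",round(s["time"],2))
    if P is not None: print("delta tool units",(A.inv().apply(np.array(P)-s["position"])/.03).round(2))
    return s,A
E
python3 - <<'E'
from kin import *
u=pose(-80,20)[1]
where(np.array([.561+.027*u[0],-.017+.027*u[1],.34]))
E
```

```text
pos [ 0.5223 -0.2753  0.3469] tilt 19.9 psi -80.7 q [-0.24  0.02  0.5   1.64  0.31  1.35  0.38] grip 0.135 F [-0.4  0.8 -0.2] t 7.47
delta tool units [ 7.03  2.67 -2.3 ]
```

Request:
move_arm([
  {"linear": [0.7,0.27,-0.23],"turn": [0,0,0],"claw": 1},
  {"linear": [0.7,0.27,-0.23],"turn": [0,0,0],"claw": 1},
  {"linear": [0.7,0.27,-0.23],"turn": [0,0,0],"claw": 1},
  {"linear": [0.7,0.27,-0.23],"turn": [0,0,0],"claw": 1},
  {"linear": [0.7,0.27,-0.23],"turn": [0,0,0],"claw": 1},
  {"linear": [0.7,0.27,-0.23],"turn": [0,0,0],"claw": 1},
  {"linear": [0.7,0.27,-0.23],"turn": [0,0,0],"claw": 1},
  {"linear": [0,0,0],"turn": [0,-1,0],"claw": 1},
  {"linear": [0,0,0],"turn": [0,-1,0],"claw": 1},
  {"linear": [0,0,0],"turn": [0,-1,0],"claw": 1},
  {"linear": [0,0,0],"turn": [0,-1,0],"claw": 1},
  {"linear": [0,0,0],"turn": [0,-1,0],"claw": 1},
  {"linear": [0,0,0],"turn": [0,-1,0],"claw": 1},
  {"linear": [0,0,0],"turn": [0,-1,0],"claw": 1},
  {"linear": [0,0,0],"turn": [0,-1,0],"claw": 1},
  {"linear": [0,0,0],"turn": [0,-1,0],"claw": 1},
  {"linear": [0,0,0],"turn": [0,-1,0],"claw": 1},
  {"linear": [0,0,0],"turn": [0,-1,0],"claw": 1},
  {"linear": [0,0,0],"turn": [0,-1,0],"claw": 1},
  {"linear": [0,0,0],"turn": [0,0,0],"claw": 1},
])

```text
time: 9.13
position: [0.5513, -0.1128, 0.3391]
tool_rot: [1.336, 1.585, -0.909]
ft_force: [-0.6, 0.9, -0.9]
grip_width: 0.138
```

Run:
```python
from kin import *
u=pose(-80,20)[1]
s,A=where(np.array([.561+.027*u[0],-.017+.027*u[1],.28]))
for a,n in((s["position"]+A.apply([.147,0,.01]),"paddle"),(s["position"]+A.apply([-.053,0,.01]),"plain")):
    print(n,a,[proj(load(f),a) for f in("scene0","side0")])
c1=grab("scene","scene1");c2=grab("side","side1")
def crop(d,x,y,w,h,k): return cv2.resize(d["image"][y:y+h,x:x+w,::-1],None,fx=k,fy=k,interpolation=cv2.INTER_CUBIC)
cv2.imwrite("pics/c2.png",np.hstack([crop(c1,250,110,200,280,2),crop(c2,235,30,200,280,2)]))
```

```text
pos [ 0.5513 -0.1128  0.3391] tilt 68.0 psi -79.6 q [-0.62  0.18  0.2   1.88  1.08  1.59 -0.53] grip 0.138 F [-0.6  0.9 -0.9] t 9.13
delta tool units [ 2.64  0.87 -1.3 ]
paddle [ 0.54284333 -0.06783095  0.19902701] [array([310.03238547, 210.34552883]), array([341.20006004, 212.31164782])]
plain [ 0.55638595 -0.14140433  0.38450897] [array([271.27700128, 129.58991508]), array([374.60716291, 162.57692153])]
```

View pics/c2.png

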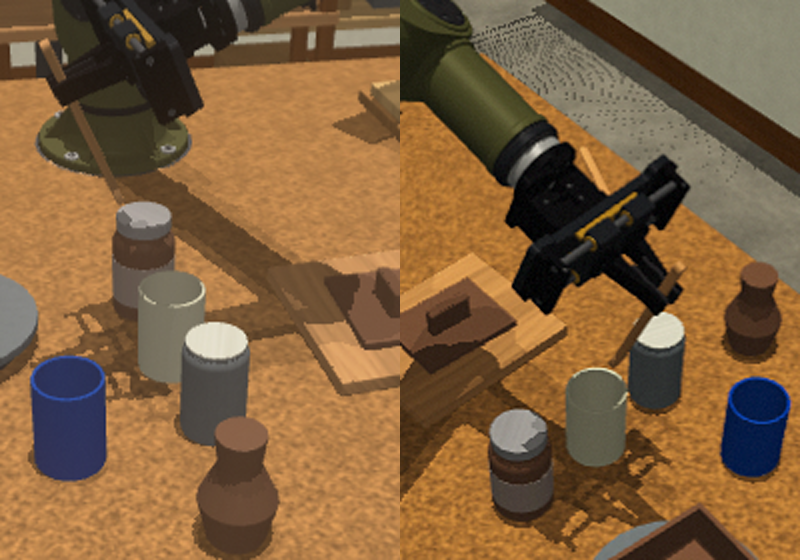

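Scene crop: the held tool has its paddle at (120,200) and plain end at (43,40). Side crop: paddle at (617,362). All agree with the computed positions. The cup is upright and untouched. Moving over the cup and lowering the paddle in.

Request:
move_arm([
  {"linear": [0.88,0.29,-0.43],"turn": [0,0,0],"claw": 1},
  {"linear": [0.88,0.29,-0.43],"turn": [0,0,0],"claw": 1},
  {"linear": [0.88,0.29,-0.43],"turn": [0,0,0],"claw": 1},
  {"linear": [0,0,0],"turn": [0,0,0],"claw": 1},
  {"linear": [0,0,0],"turn": [0,0,0],"claw": 1},
])

```text
time: 9.65
position: [0.5676, -0.0445, 0.2834]
tool_rot: [1.342, 1.581, -0.902]
ft_force: [0.1, -0.1, 0.2]
grip_width: 0.137
```

Run:
```python
from kin import *
u=pose(-80,20)[1]
s,A=where(np.array([.561+.027*u[0],-.017+.027*u[1],.168]))
print("paddle",s["position"]+A.apply([.147,0,.01]))
for f in("scene1","side1"):
    d=load(f);im=d["image"];hsv=cv2.cvtColor(im,cv2.COLOR_RGB2HSV)
    c=proj(d,[.561,-.017,.1]).astype(int)
    m=((hsv[...,1]<70)&(hsv[...,0]>20)&(hsv[...,0]<70)&(hsv[...,2]>100)).astype(np.uint8)
    n,l,st,ce=cv2.connectedComponentsWithStats(m)
    i=[k for k in range(1,n) if st[k,0]<c[0]<st[k,0]+st[k,2] and st[k,1]-5<c[1]<st[k,1]+st[k,3]]
    for k in i:
        x,y,w,h,a=st[k]; print(f,st[k], "mid of mouth at z.1 by bbox",onz(d,x+w/2-.5,c[1],.1))
```

```text
pos [ 0.5676 -0.0445  0.2834] tilt 67.9 psi -80.7 q [-0.67  0.33  0.16  1.82  1.02  1.61 -0.65] grip 0.137 F [ 0.1 -0.1  0.2] t 9.65
delta tool units [ 3.58 -0.06  1.41]
paddle [0.56017503 0.00105609 0.143426  ]
scene1 [ 319  246   55   55 1863] mid of mouth at z.1 by bbox [0.56307093 0.00592468 0.1       ]
side1 [  285     0   355   239 42094] mid of mouth at z.1 by bbox [ 0.79788351 -0.19975594  0.1       ]
side1 [  256    15   384   322 15997] mid of mouth at z.1 by bbox [ 0.77120056 -0.17907804  0.1       ]
```

Request:
move_arm([
  {"linear": [0.8,0,0.38],"turn": [0,0,0],"claw": 1},
  {"linear": [0.8,0,0.38],"turn": [0,0,0],"claw": 1},
  {"linear": [0.8,0,0.33],"turn": [0,0,0],"claw": 1},
  {"linear": [0.8,0,0.33],"turn": [0,0,0],"claw": 1},
  {"linear": [0.3,0,0.1],"turn": [0,0,0],"claw": 1},
  {"linear": [0,0,0],"turn": [0,0,0],"claw": 1},
  {"linear": [0,0,0],"turn": [0,0,0],"claw": 1},
])

```text
time: 10.23
position: [0.5682, -0.0489, 0.1708]
tool_rot: [1.344, 1.577, -0.902]
ft_force: [-0.0, -0.2, 0.7]
grip_width: 0.135
```

Run:
```python
from kin import *
s,A=where()
print("paddle",s["position"]+A.apply([.147,0,.01]))
c1=grab("scene","scene2");c2=grab("side","side2")
def crop(d,x,y,w,h,k): return cv2.resize(d["image"][y:y+h,x:x+w,::-1],None,fx=k,fy=k,interpolation=cv2.INTER_CUBIC)
cv2.imwrite("pics/c3.png",np.hstack([crop(c1,270,150,160,190,2.5),crop(c2,265,110,160,190,2.5)]))
```

```text
pos [ 0.5682 -0.0489  0.1708] tilt 68.0 psi -81.2 q [-0.65  0.49  0.15  1.88  1.    1.49 -0.83] grip 0.135 F [-0.  -0.2  0.7] t 10.23
paddle [ 0.56133064 -0.00349959  0.03081524]
```

View pics/c3.png

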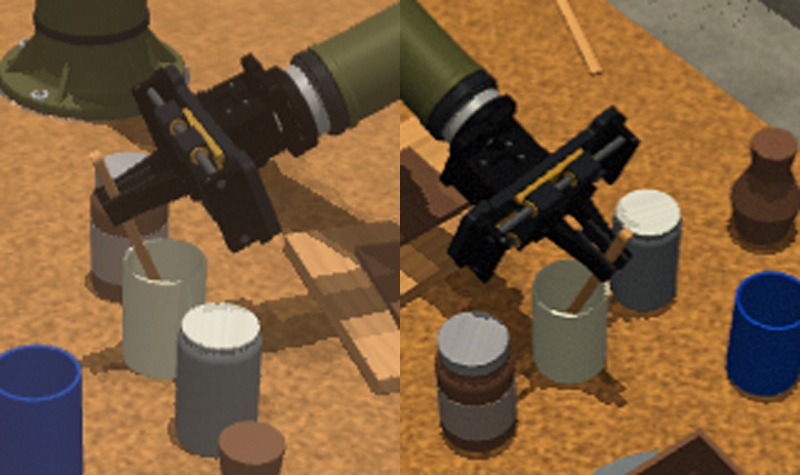

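Both crops show the paddle inside the cup mouth, with the cup and pots standing. I'll lower it another 1 cm, let go, and back out along the fingers.

Request:
move_arm([
  {"linear": [0.3,0,0.12],"turn": [0,0,0],"claw": 1},
  {"linear": [0,0,0],"turn": [0,0,0],"claw": 1},
  {"linear": [0,0,0],"turn": [0,0,0],"claw": 1},
  {"linear": [0,0,0],"turn": [0,0,0],"claw": 0.5},
  {"linear": [0,0,0],"turn": [0,0,0],"claw": 0.5},
  {"linear": [0,0,0],"turn": [0,0,0],"claw": 0.5},
  {"linear": [0,0,0],"turn": [0,0,0],"claw": 0.5},
  {"linear": [0,0,0],"turn": [0,0,0],"claw": 0.5},
  {"linear": [0,0,-0.4],"turn": [0,0,0],"claw": 0.5},
  {"linear": [0,0,-0.8],"turn": [0,0,0],"claw": 0.5},
  {"linear": [0,0,-0.9],"turn": [0,0,0],"claw": 0.5},
  {"linear": [-0.2,0,-0.9],"turn": [0,0,0],"claw": 0.5},
  {"linear": [-0.5,0,-0.9],"turn": [0,0,0],"claw": 0.5},
  {"linear": [-0.8,0,-0.6],"turn": [0,0,0],"claw": 0.5},
  {"linear": [-0.8,0,-0.6],"turn": [0,0,0],"claw": 0.5},
  {"linear": [0,0,0],"turn": [0,0,0],"claw": 0.5},
])

```text
time: 11.67
position: [0.55, 0.0699, 0.2865]
tool_rot: [1.345, 1.578, -0.891]
ft_force: [0.9, 1.0, 0.2]
grip_width: 0.495
```

Run:
```python
from kin import *
s,A=where()
c1=grab("scene","scene3");c2=grab("side","side3")
def crop(d,x,y,w,h,k): return cv2.resize(d["image"][y:y+h,x:x+w,::-1],None,fx=k,fy=k,interpolation=cv2.INTER_CUBIC)
cv2.imwrite("pics/c4.png",np.hstack([crop(c1,270,170,160,190,2.5),crop(c2,265,130,160,190,2.5)]))
```

```text
pos [0.55   0.0699 0.2865] tilt 67.7 psi -82.0 q [-0.78  0.41  0.09  1.7   0.93  1.76 -0.71] grip 0.495 F [0.9 1.  0.2] t 11.67
```

View pics/c4.png

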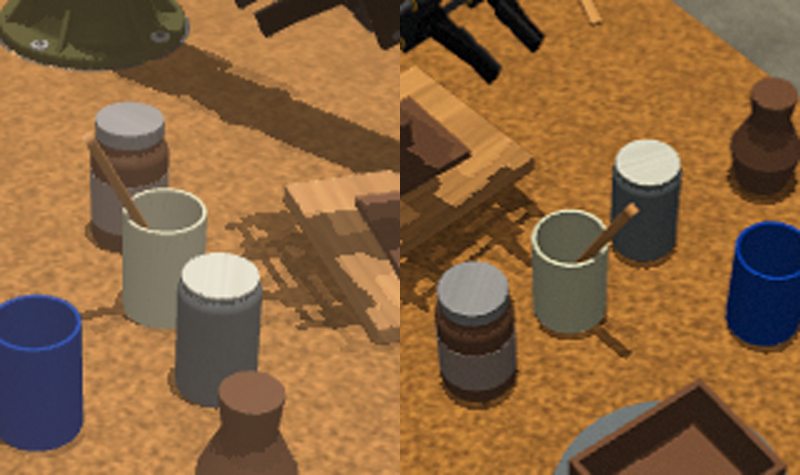

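Released. Both crops show the tool standing in the upright cup, leaning toward −y, with all the pots in place. Now straighten the hand, go over to the lid and yaw to its bar.

Request:
move_arm([
  {"linear": [0,0,0],"turn": [0,1,0],"claw": 0},
  {"linear": [0,0,0],"turn": [0,1,0],"claw": 0},
  {"linear": [0,0,0],"turn": [0,1,0],"claw": 0},
  {"linear": [0,0,0],"turn": [0,1,0],"claw": 0},
  {"linear": [0,0,0],"turn": [0,1,0],"claw": 0},
  {"linear": [0,0,0],"turn": [0,1,0],"claw": 0},
  {"linear": [0,0,0],"turn": [0,1,0],"claw": 0},
  {"linear": [0,0,0],"turn": [0,1,0],"claw": 0},
  {"linear": [0,0,0],"turn": [0,1,0],"claw": 0},
  {"linear": [0,0,0],"turn": [0,1,0],"claw": 0},
  {"linear": [0,0,0],"turn": [0,1,0],"claw": 0},
  {"linear": [0,0,0],"turn": [0,1,0],"claw": 0},
  {"linear": [0,0,0],"turn": [0,1,0],"claw": 0},
  {"linear": [0,0,0],"turn": [0,1,0],"claw": 0},
  {"linear": [0,0,0],"turn": [0,1,0],"claw": 0},
  {"linear": [0,0,0],"turn": [0,1,0],"claw": 0},
  {"linear": [0,0,0],"turn": [0,0.93,0],"claw": 0},
  {"linear": [0.94,0.19,0],"turn": [0,0,0],"claw": 0},
  {"linear": [0.94,0.19,0],"turn": [0,0,0],"claw": 0},
  {"linear": [0.94,0.19,0],"turn": [0,0,0],"claw": 0},
])

```text
time: 13.43
position: [0.5514, 0.1521, 0.2791]
tool_rot: [2.037, 2.389, -0.005]
ft_force: [0.7, 0.5, 0.3]
grip_width: 0.999
```

Request:
move_arm([
  {"linear": [0.94,0.19,0],"turn": [0,0,0],"claw": 0},
  {"linear": [0.94,0.19,0],"turn": [0,0,0],"claw": 0},
  {"linear": [0.94,0.19,0],"turn": [0,0,0],"claw": 0},
  {"linear": [0,0,0],"turn": [0,0,-1],"claw": 0},
  {"linear": [0,0,0],"turn": [0,0,-1],"claw": 0},
  {"linear": [0,0,0],"turn": [0,0,-1],"claw": 0},
  {"linear": [0,0,0],"turn": [0,0,-1],"claw": 0},
  {"linear": [0,0,0],"turn": [0,0,-1],"claw": 0},
  {"linear": [0,0,0],"turn": [0,0,-1],"claw": 0},
  {"linear": [0,0,0],"turn": [0,0,-1],"claw": 0},
  {"linear": [0,0,0],"turn": [0,0,-1],"claw": 0},
  {"linear": [0,0,0],"turn": [0,0,-1],"claw": 0},
  {"linear": [0,0,0],"turn": [0,0,-1],"claw": 0},
  {"linear": [0,0,0],"turn": [0,0,-1],"claw": 0},
  {"linear": [0,0,0],"turn": [0,0,-1],"claw": 0},
  {"linear": [0,0,0],"turn": [0,0,-1],"claw": 0},
  {"linear": [0,0,0],"turn": [0,0,-1],"claw": 0},
  {"linear": [0,0,0],"turn": [0,0,-1],"claw": 0},
  {"linear": [0,0,0],"turn": [0,0,-1],"claw": 0},
  {"linear": [0,0,0],"turn": [0,0,-1],"claw": 0},
])

```text
time: 15.1
position: [0.5543, 0.2384, 0.2785]
tool_rot: [-0.342, -3.122, 0.007]
ft_force: [-1.6, -1.0, -0.4]
grip_width: 0.997
```

Request:
move_arm([
  {"linear": [0,0,0],"turn": [0,0,-1],"claw": 0},
  {"linear": [0,0,0],"turn": [0,0,-1],"claw": 0},
  {"linear": [0,0,0],"turn": [0,0,-1],"claw": 0},
  {"linear": [0,0,0],"turn": [0,0,-1],"claw": 0},
  {"linear": [0,0,0],"turn": [0,0,0],"claw": 0},
  {"linear": [0,0,0],"turn": [0,0,0],"claw": 0},
  {"linear": [0,0,0],"turn": [0,0,0],"claw": 0},
])

```text
time: 15.68
position: [0.5547, 0.2386, 0.2794]
tool_rot: [-0.088, 3.14, -0.006]
ft_force: [0.0, -0.8, 0.5]
grip_width: 0.996
```

Run:
```python
from kin import *
where(); d=grab("wrist","w4")
print([proj(d,[.525+a,.242+b,.028]) for a,b in((.07,.055),(.07,-.055),(-.07,.055),(-.07,-.055))])
```

```text
pos [0.5547 0.2386 0.2794] tilt 0.2 psi 3.2 q [-0.41  0.21 -0.05  1.52  0.01  1.41  1.17] grip 0.996 F [ 0.  -0.8  0.5] t 15.68
[array([365.61283614, 244.6395831 ]), array([275.7092257 , 239.69734011]), array([378.09170608, 123.55554366]), array([277.90413802, 117.57348003])]
```

View pics/w4.png

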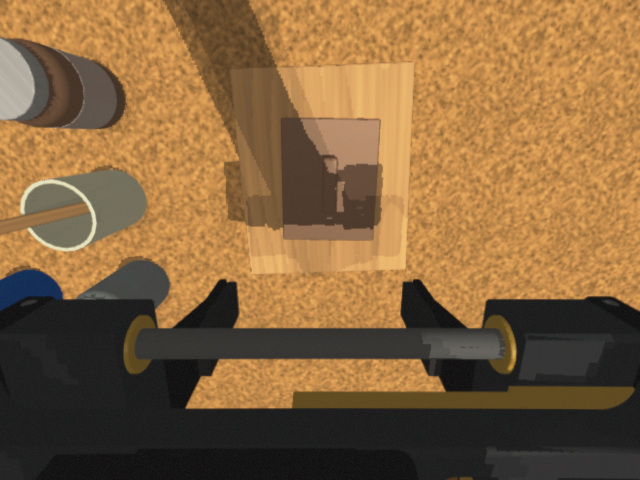

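The wrist view shows the lid on its board with corners at about (281,118), (380,119), (375,240) and (284,239). The bar is at about u 323–338, v 155–217. To the left, the tool is standing in the white cup.

Run:
```python
from kin import *
np.set_printoptions(precision=4,suppress=True)
s,A=where(); d=load("w4"); im=cv2.GaussianBlur(d["image"],(3,3),0).astype(int)
# edge fit: strongest blue/red ratio step between wood and lid along rows/cols
r=(im[...,0]-im[...,2])*1.0
def edges(horizontal,rng,lo,hi):
    o=[]
    for k in rng:
        l=r[k,lo:hi] if horizontal else r[lo:hi,k]; g=np.abs(np.diff(l)); i=g.argmax(); o.append((lo+i+.5,k) if horizontal else (k,lo+i+.5))
    return np.array(o)
L={"left(-y)":edges(1,range(125,232,3),270,292),"right(+y)":edges(1,range(125,232,3),368,390),"top":edges(0,range(292,370,3),110,126),"bot":edges(0,range(292,370,3),232,248)}
for n,p in L.items():
    f=cv2.fitLine(p.astype(np.float32),cv2.DIST_HUBER,0,.1,.1).ravel(); c=f[2:];e=f[:2]
    a,b=[onz(d,*(c+e*t),.028) for t in(-40,40)]
    res=np.abs((p-c)@np.array([-e[1],e[0]])); print(n,"mid",(a+b)[:2]/2,"ang",np.degrees(np.arctan2(*(b-a)[[1,0]])),"px res",np.median(res))
print(r[190,310:350].astype(int)); print(im[190,310:350].sum(1)//3)
```

```text
pos [0.5548 0.2386 0.2797] tilt 0.2 psi 3.2 q [-0.41  0.21 -0.05  1.52  0.01  1.41  1.17] grip 0.998 F [-0.2  0.1  0. ] t 15.73
left(-y) mid [0.5212 0.1922] ang 2.562995906135385 px res 0.23418650776147842
right(+y) mid [0.5112 0.3054] ang 6.987387875774642 px res 1.252945801243186
top mid [0.4523 0.2345] ang 93.21634947985457 px res 0.0
bot mid [0.5914 0.2466] ang 92.90853512966021 px res 0.14093237888042154
[34 33 33 33 34 34 33 33 34 34 33 33 32 32 33 33 33 33 33 34 35 34 34 34
 36 39 43 51 60 63 63 60 55 47 40 39 42 43 43 42]
[ 62  62  62  62  63  63  62  62  63  63  62  61  59  59  60  61  61  61
  61  61  61  62  62  62  64  68  77  95 113 120 120 115 104  90  77  74
  78  79  79  79]
```

Request:
move_arm([
  {"linear": [0.18,0.05,0.93],"turn": [0,0,0],"claw": 0},
  {"linear": [0.18,0.05,0.93],"turn": [0,0,0],"claw": 0},
  {"linear": [0.18,0.05,0.93],"turn": [0,0,0],"claw": 0},
  {"linear": [0.18,0.05,0.93],"turn": [0,0,0],"claw": 0},
  {"linear": [0.18,0.06,0.93],"turn": [0,0,0],"claw": 0},
  {"linear": [0.18,0.06,0.93],"turn": [0,0,0],"claw": 0},
  {"linear": [0,0,0],"turn": [0,0,0],"claw": 0},
  {"linear": [0,0,0],"turn": [0,0,0],"claw": 0},
  {"linear": [0,0,0],"turn": [0,0,0],"claw": 0},
])

```text
time: 16.48
position: [0.5239, 0.2463, 0.1145]
tool_rot: [-0.09, 3.136, -0.004]
ft_force: [0.3, 0.0, -0.3]
grip_width: 0.997
```

Run:
```python
from kin import *
s,A=where((.522,.2465,.057)); d=grab("wrist","w5"); p=s["position"]
print("predicted bar top corners",[proj(d,[.522+a,.2465+b,.06]).round(0) for a,b in((-.03,-.008),(-.03,.008),(.03,.008),(.03,-.008))])
print("tips",[proj(d,p+A.apply([0,y,.022])).round(0) for y in(-.0435,.0435)])
cv2.imwrite("pics/w5c.png",d["image"][100:,100:540,::-1])
```

```text
pos [0.5239 0.2463 0.1145] tilt 0.3 psi 3.3 q [-0.43  0.27 -0.07  1.79  0.03  1.08  1.12] grip 0.997 F [ 0.3  0.  -0.3] t 16.48
delta tool units [0.07 0.02 1.92]
predicted bar top corners [array([309., 225.]), array([336., 227.]), array([329., 316.]), array([304., 314.])]
tips [array([237., 300.]), array([400., 300.])]
```

View pics/w5c.png

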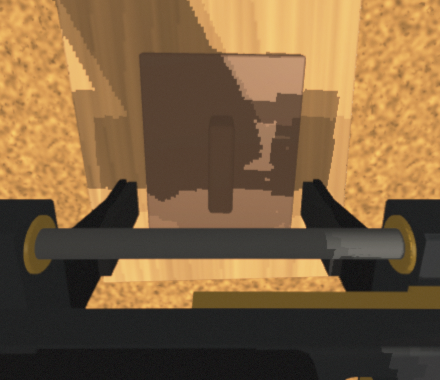

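The crop shows the bar at about (310–335, 217–312) full-frame, between the jaws and aligned, within 4 mm of the prediction. Going down to grip.

Request:
move_arm([
  {"linear": [0.1,0,0.64],"turn": [0,0,0],"claw": 0},
  {"linear": [0.1,0,0.64],"turn": [0,0,0],"claw": 0},
  {"linear": [0,0,0.64],"turn": [0,0,0],"claw": 0.2},
  {"linear": [0,0,0],"turn": [0,0,0],"claw": 0.4},
  {"linear": [0,0,0],"turn": [0,0,0],"claw": 0.6},
  {"linear": [0,0,0],"turn": [0,0,0],"claw": 0.7},
  {"linear": [0,0,0],"turn": [0,0,0],"claw": 0.75},
  {"linear": [0,0,0],"turn": [0,0,0],"claw": 0.8},
  {"linear": [0,0,0],"turn": [0,0,0],"claw": 0.85},
  {"linear": [0,0,0],"turn": [0,0,0],"claw": 0.9},
  {"linear": [0,0,0],"turn": [0,0,0],"claw": 1},
  {"linear": [0,0,0],"turn": [0,0,0],"claw": 1},
  {"linear": [0,0,0],"turn": [0,0,0],"claw": 1},
  {"linear": [0,0,0],"turn": [0,0,0],"claw": 1},
], grip_force=35)

```text
time: 17.7
position: [0.5167, 0.2456, 0.0552]
tool_rot: [-0.091, 3.138, -0.005]
ft_force: [1.1, 0.2, -2.0]
grip_width: 0.185
```

Gripped: opening 16.1 mm, matching the 16 mm bar. Lifting, then crossing over high.

Request:
move_arm([
  {"linear": [0,0,-0.3],"turn": [0,0,0],"claw": 1},
  {"linear": [0,0,-0.6],"turn": [0,0,0],"claw": 1},
  {"linear": [0,0,-0.95],"turn": [0,0,0],"claw": 1},
  {"linear": [0,0,-0.95],"turn": [0,0,0],"claw": 1},
  {"linear": [0,0,-0.95],"turn": [0,0,0],"claw": 1},
  {"linear": [0,0,-0.95],"turn": [0,0,0],"claw": 1},
  {"linear": [0,0,-0.95],"turn": [0,0,0],"claw": 1},
  {"linear": [0,0,-0.95],"turn": [0,0,0],"claw": 1},
  {"linear": [0,0,-0.95],"turn": [0,0,0],"claw": 1},
  {"linear": [0,0,-0.6],"turn": [0,0,0],"claw": 1},
  {"linear": [0,0,-0.3],"turn": [0,0,0],"claw": 1},
  {"linear": [0,0,0],"turn": [0,0,0],"claw": 1},
  {"linear": [0,0,0],"turn": [0,0,0],"claw": 1},
])

```text
time: 18.78
position: [0.5157, 0.246, 0.308]
tool_rot: [-0.091, 3.139, -0.006]
ft_force: [-0.6, 0.2, -2.8]
grip_width: 0.181
```

Run:
```python
from kin import *
where((.483,-.2615,.30)); d=grab("wrist","w6")
```

```text
pos [0.5157 0.246  0.308 ] tilt 0.2 psi 3.3 q [-0.43  0.13 -0.07  1.55  0.01  1.46  1.13] grip 0.181 F [-0.6  0.2 -2.8] t 18.78
delta tool units [  2.07 -16.82   0.33]
```

Request:
move_arm([
  {"linear": [0.1,-0.3,0],"turn": [0,0,0],"claw": 1},
  {"linear": [0.1,-0.6,0],"turn": [0,0,0],"claw": 1},
  {"linear": [0.1,-0.92,0],"turn": [0,0,0],"claw": 1},
  {"linear": [0.1,-0.92,0],"turn": [0,0,0],"claw": 1},
  {"linear": [0.1,-0.92,0],"turn": [0,0,0],"claw": 1},
  {"linear": [0.1,-0.92,0],"turn": [0,0,0],"claw": 1},
  {"linear": [0.1,-0.92,0],"turn": [0,0,0],"claw": 1},
  {"linear": [0.1,-0.92,0],"turn": [0,0,0],"claw": 1},
  {"linear": [0.1,-0.92,0],"turn": [0,0,0],"claw": 1},
  {"linear": [0.1,-0.92,0],"turn": [0,0,0],"claw": 1},
  {"linear": [0.1,-0.92,0],"turn": [0,0,0],"claw": 1},
  {"linear": [0.1,-0.92,0],"turn": [0,0,0],"claw": 1},
  {"linear": [0.1,-0.92,0],"turn": [0,0,0],"claw": 1},
  {"linear": [0.1,-0.92,0],"turn": [0,0,0],"claw": 1},
  {"linear": [0.1,-0.92,0],"turn": [0,0,0],"claw": 1},
  {"linear": [0.1,-0.92,0],"turn": [0,0,0],"claw": 1},
  {"linear": [0.1,-0.92,0],"turn": [0,0,0],"claw": 1},
  {"linear": [0.1,-0.92,0],"turn": [0,0,0],"claw": 1},
  {"linear": [0.1,-0.6,0],"turn": [0,0,0],"claw": 1},
  {"linear": [0.1,-0.3,0],"turn": [0,0,0],"claw": 1},
])

```text
time: 20.5
position: [0.4826, -0.2555, 0.3087]
tool_rot: [0.083, -3.14, 0.006]
ft_force: [-0.4, -0.4, -2.6]
grip_width: 0.184
```

Request:
move_arm([
  {"linear": [0,0,0],"turn": [0,0,0.4],"claw": 1},
  {"linear": [0,0,0],"turn": [0,0,0.4],"claw": 1},
  {"linear": [0,0,0],"turn": [0,0,0.35],"claw": 1},
  {"linear": [0,0,0],"turn": [0,0,0],"claw": 1},
  {"linear": [0,0,0],"turn": [0,0,0],"claw": 1},
  {"linear": [0,0,0],"turn": [0,0,0],"claw": 1},
])

```text
time: 21.0
position: [0.4848, -0.2515, 0.31]
tool_rot: [0.033, 3.139, -0.004]
ft_force: [-0.4, -0.3, -2.3]
grip_width: 0.181
```

Run:
```python
from kin import *
s,A=where((.483,-.2615,.2)); c1=grab("scene","scene4");c2=grab("side","side4"); grab("wrist","w7")
p=s["position"]
for n,d in(("sc",c1),("si",c2)): print(n,"box rim c",proj(d,[.483,-.261,.095]),"lid under c",proj(d,p-[0,0,.037]))
def crop(d,x,y,w,h,k): return cv2.resize(d["image"][y:y+h,x:x+w,::-1],None,fx=k,fy=k,interpolation=cv2.INTER_CUBIC)
cv2.imwrite("pics/c5.png",np.hstack([crop(c1,155,110,133,190,3),crop(c2,310,170,133,190,3)]))
```

```text
pos [ 0.4848 -0.2515  0.31  ] tilt 0.2 psi -1.2 q [ 0.05  0.07  0.4   1.63 -0.02  1.45  2.  ] grip 0.181 F [-0.4 -0.3 -2.3] t 21.0
delta tool units [ 0.06 -0.32  3.67]
sc box rim c [218.80224185 245.5815767 ] lid under c [216.03351624 171.53905362]
si box rim c [376.68155078 315.34449614] lid under c [380.78064082 257.9467336 ]
```

View pics/c5.png

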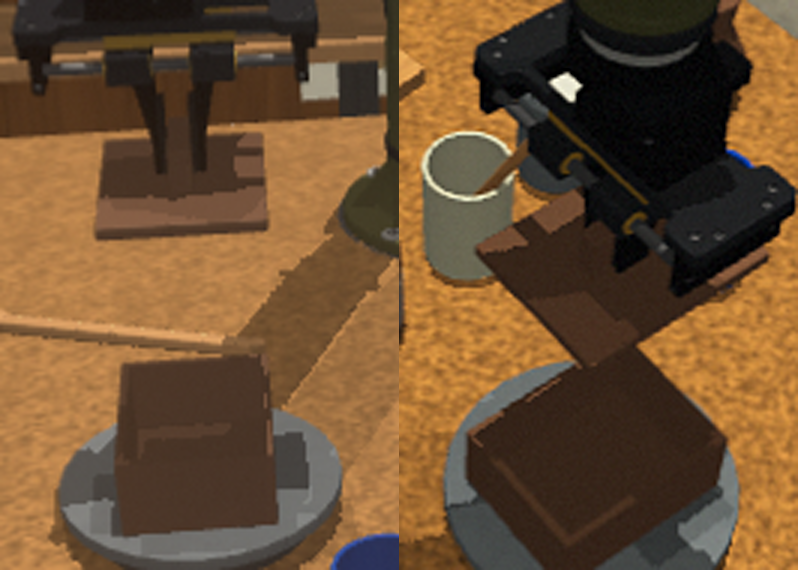

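Scene crop: the lid hangs level, near lower corners at (95,238) and (268,228), with the box mouth's near corners at (116,462) and (275,452). Side crop: the lid's lower corner is at (592,363) and the box corners at (468,435) and (727,438). The tool is still standing in the cup. I'll get the offset by casting these corners onto their planes.

Run:
```python
from kin import *
np.set_printoptions(precision=4,suppress=True)
s,A=where(); p=s["position"]; zu=p[2]-.0372
s4=load("scene4");a4=load("side4")
S=lambda X,Y:(155+X/3,110+Y/3);Q=lambda X,Y:(310+(X-399)/3,170+Y/3)
# refine corners: intersect gradient lines via subpixel corner search
def sub(d,uv):
    g=cv2.cvtColor(d["image"],cv2.COLOR_RGB2GRAY)
    return cv2.cornerSubPix(g,np.array([[uv]],np.float32),(3,3),(-1,-1),(3,30,.01))[0,0]
for n,d,uv,z in [("lid under nearL",s4,S(95,238),zu),("lid under nearR",s4,S(268,229),zu),("lid top nearL",s4,S(97,208),zu+.01),("lid top farL",s4,S(105,141),zu+.01),("lid top farR",s4,S(265,133),zu+.01),
 ("box nearL",s4,S(116,462),.095),("box nearR",s4,S(275,452),.095),("box farR",s4,S(268,353),.095),("box farL",s4,S(122,362),.095),
 ("lid si topL(far +y)",a4,Q(476,243),zu+.01),("lid si bottom(far,-y) under",a4,Q(592,366),zu),("lid si bottom top",a4,Q(590,355),zu+.01),("lid si right(near,-y)",a4,Q(768,250),zu+.01),
 ("box si L(far +y)",a4,Q(468,435),.095),("box si R(near -y)",a4,Q(727,438),.095)]:
    q=sub(d,uv);print(n,onz(d,*uv,z)[:2],onz(d,*q,z)[:2], (q-np.array(uv)).round(1))
# wrist box rim edges from w2 (clean corners from the earlier wrist view w1: (260,118)(378,95)(393,240)(291,258))
```

```text
pos [ 0.4849 -0.2518  0.3102] tilt 0.2 psi -1.2 q [ 0.05  0.07  0.4   1.62 -0.02  1.45  2.  ] grip 0.18 F [-0.8  0.3 -2.7] t 21.15
lid under nearL [ 0.5558 -0.3086] [ 0.5554 -0.3096] [-0.5 -0. ]
lid under nearR [ 0.5602 -0.1986] [ 0.5594 -0.1992] [-0.4 -0.1]
lid top nearL [ 0.5328 -0.3067] [ 0.5328 -0.3067] [-0. -0.]
lid top farL [ 0.427  -0.3035] [ 0.4133 -0.3006] [ 1.5 -2.7]
lid top farR [ 0.4305 -0.1928] [ 0.4305 -0.1928] [-0. -0.]
box nearL [ 0.5473 -0.3143] [ 0.5473 -0.3143] [0. 0.]
box nearR [ 0.552  -0.2045] [ 0.5542 -0.2097] [-2.4  0.8]
box farR [ 0.4147 -0.2017] [ 0.4147 -0.2017] [-0.  0.]
box farL [ 0.411  -0.3115] [ 0.4105 -0.312 ] [-0.2 -0.1]
lid si topL(far +y) [ 0.4255 -0.1954] [ 0.4216 -0.1963] [-1.4  1.3]
lid si bottom(far,-y) under [ 0.4268 -0.3007] [ 0.4268 -0.3007] [0. 0.]
lid si bottom top [ 0.4258 -0.2991] [ 0.4258 -0.2991] [-0.  0.]
lid si right(near,-y) [ 0.56   -0.3067] [ 0.56   -0.3067] [ 0. -0.]
box si L(far +y) [ 0.4133 -0.2058] [ 0.412  -0.1987] [-2.7 -2. ]
box si R(near -y) [ 0.5505 -0.3156] [ 0.5502 -0.3164] [0.2 0.3]
```

Request:
move_arm([
  {"linear": [0.13,-0.14,0.3],"turn": [0,0,0],"claw": 1},
  {"linear": [0.13,-0.13,0.8],"turn": [0,0,0],"claw": 1},
  {"linear": [0,0,0.9],"turn": [0,0,0],"claw": 1},
  {"linear": [0,0,0.9],"turn": [0,0,0],"claw": 1},
  {"linear": [0,0,0.9],"turn": [0,0,0],"claw": 1},
  {"linear": [0,0,0.5],"turn": [0,0,0],"claw": 1},
  {"linear": [0,0,0.3],"turn": [0,0,0],"claw": 1},
  {"linear": [0,0,0],"turn": [0,0,0],"claw": 1},
  {"linear": [0,0,0],"turn": [0,0,0],"claw": 1},
  {"linear": [0,0,0],"turn": [0,0,0],"claw": 1},
])

```text
time: 21.98
position: [0.478, -0.261, 0.1736]
tool_rot: [0.035, 3.137, -0.006]
ft_force: [-0.1, -0.7, -2.1]
grip_width: 0.181
```

Run:
```python
from kin import *
s,A=where((.477,-.26,.143)); c1=grab("scene","scene5");c2=grab("side","side5")
def crop(d,x,y,w,h,k): return cv2.resize(d["image"][y:y+h,x:x+w,::-1],None,fx=k,fy=k,interpolation=cv2.INTER_CUBIC)
cv2.imwrite("pics/c6.png",np.hstack([crop(c1,175,190,100,110,4),crop(c2,322,215,100,110,4)]))
```

```text
pos [ 0.478  -0.261   0.1736] tilt 0.4 psi -1.3 q [ 0.08  0.14  0.41  1.83 -0.06  1.18  2.05] grip 0.181 F [-0.1 -0.7 -2.1] t 21.98
delta tool units [0.04 0.04 1.02]
```

View pics/c6.png

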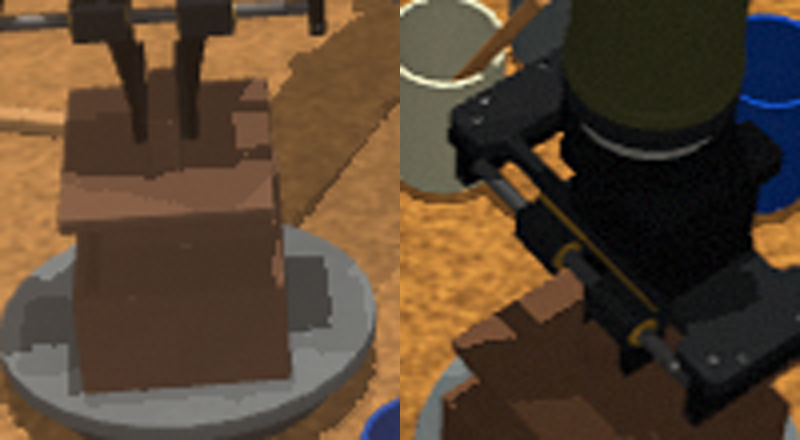

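Last picture: in the scene crop the lid's near lower edge runs (58,234)–(281,222), above the box's near rim edge (78,295)–(288,287). In the side crop the lid's left corner is at (455,343) and the box's left corner at (443,402). From here I check numerically with edge fits.

Run:
```python
from kin import *
np.set_printoptions(precision=4,suppress=True)
s,A=where(); zu=s["position"][2]-.0372
c=load("scene5");a=load("side5")
S=lambda X,Y:(175+X/4,190+Y/4);Q=lambda X,Y:(322+(X-400)/4,215+Y/4)
for n,d,uv,z in [("lid under nearL",c,S(58,234),zu),("lid under nearR",c,S(281,222),zu),("lid top nearL",c,S(61,181),zu+.01),("lid top farL",c,S(71,93),zu+.01),("lid top farR",c,S(268,79),zu+.01),("box nearL",c,S(78,295),.095),("box nearR",c,S(288,287),.095),("lid si L top",a,Q(455,343),zu+.01),("box si L",a,Q(443,402),.095)]: print(n,np.array(uv),onz(d,*uv,z)[:2])
# side view: predicted corners of lid and box for checking with pixel profile
im=c["image"].astype(int).sum(2)//3
print("scene column profiles (rows 228..270)")
for u in (200,210,222,235,240): print(u,im[228:272,u])
print("row profiles lid slab/box: row 242, 246, 264,275")
for v in (240,244,268,275): print(v,"L",im[v,184:202],"R",im[v,238:252])
```

```text
pos [ 0.4781 -0.2609  0.1737] tilt 0.4 psi -1.3 q [ 0.08  0.14  0.41  1.83 -0.06  1.18  2.05] grip 0.176 F [ 1.1 -0.6 -2.6] t 22.08
lid under nearL [189.5 248.5] [ 0.5517 -0.3182]
lid under nearR [245.25 245.5 ] [ 0.5579 -0.2052]
lid top nearL [190.25 235.25] [ 0.516  -0.3162]
lid top farL [192.75 213.25] [ 0.4221 -0.3123]
lid top farR [242.   209.75] [ 0.423  -0.2041]
box nearL [194.5  263.75] [ 0.5466 -0.3126]
box nearR [247.   261.75] [ 0.5562 -0.204 ]
lid si L top [335.75 300.75] [ 0.4173 -0.2087]
box si L [332.75 315.5 ] [ 0.4121 -0.2065]
scene column profiles (rows 228..270)
200 [ 54  54  55  53  53  54  86  89  88  89 100 100  99 100 101 102  96  64
  59  56  55  53  55  54  53  54  54  53  52  55  54  54  55  55  54  54
  56  57  56  57  57  56  56  56]
210 [ 53  53  54  53  54  53  86  88  88  88  88  99 101 100 100 101  66  59
  56  54  55  56  56  54  55  53  54  54  53  54  54  54  54  54  55  55
  56  56  57  56  57  56  57  57]
222 [54 52 53 53 84 88 88 88 88 88 88 87 89 88 98 73 60 57 53 55 55 56 56 63
 54 53 53 53 54 53 54 55 53 54 54 55 55 56 56 57 56 57 57 57]
235 [
[... 176 characters left out ...]
99  99 100 101 102  63  58  57  54
  54  56  55  55  53  53  53  54  54  52  54  54  53  54  54  54  56  56
  56  55  55  55  55  56  56  56]
row profiles lid slab/box: row 242, 246, 264,275
240 L [131 128 128 128 131 124 104 101 101 101 101 101 101 102 101 100  99 101] R [100 101 101 100 101  68  54  69  80  84  83  82  82  80]
244 L [145 141 131 131 133 104 102 101 101 100 103 101 100  99  99  97  96  94] R [ 57  56  57  57  56  63  53  67  80  82  70  71  68 109]
268 L [69 69 69 70 70 69 69 68 69 61 57 57 58 57 57 56 57 57] R [56 56 55 56 55 57 56 57 55 67 66 67 68 67]
275 L [68 69 69 68 67 68 67 67 67 66 60 57 58 57 57 56 56 56] R [ 55  57  58  57  57  57  56  57  57  96 112 114 113 114]
```

```bash
cat > m.py <<'E'
from kin import *
np.set_printoptions(precision=4,suppress=True)
def xing(l,lo):  # subpixel position of the biggest step
    g=np.abs(np.diff(l.astype(float)));i=g.argmax();k=slice(max(i-1,0),i+2);return lo+.5+(np.arange(len(g))[k]*g[k]).sum()/g[k].sum()
def ends(im,v,L,Rr): return xing(im[v,L[0]:L[1]],L[0]),xing(im[v,Rr[0]:Rr[1]],Rr[0])
def measure(f,zt):
    c=load(f);im=c["image"].astype(int).sum(2)/3
    # lid top near edge line (bright->dark), searched around its predicted row
    out={}
    v0=int(proj(c,[.55,-.26,zt])[1])
    us=range(196,238,2);pts=np.array([(u,xing(im[v0-6:v0+7,u],v0-6)) for u in us],np.float32)
    ok=np.abs(pts[:,1]-np.median(pts[:,1]+.08*(pts[:,0]-217))+.08*(pts[:,0]-217))<1.5;pts=pts[ok]
    k=np.polyfit(pts[:,0],pts[:,1],1);print("edge n",len(pts),"slope",k[0],"rms",np.std(pts[:,1]-np.polyval(k,pts[:,0])))
    le=[];re=[]
    for v in range(v0-12,v0-1): a,b=ends(im,v,(183,199),(236,248));le.append((v,a));re.append((v,b))
    print("lid L",np.array(le)[:,1],"R",np.array(re)[:,1])
    return c,k,np.array(le),np.array(re)
if __name__=="__main__":
    s,A=where();zt=s["position"][2]-.0272
    c,k,le,re=measure("scene5",zt)
    for n,e in(("L",le),("R",re)):
        m=np.abs(e[:,1]-np.median(e[:,1]))<1.5;q=np.polyfit(e[m,0],e[m,1],1);v=240.;
        for _ in range(5):u=np.polyval(q,v);v=np.polyval(k,u)
        print("lid top near",n,u,v,onz(c,u,v,zt)[:2])
    im=c["image"].astype(int).sum(2)/3
    b=np.array([(v,)+ends(im,v,(186,202),(240,255)) for v in range(264,284,2)]);print(b)
E
python3 m.py
```

```text
pos [ 0.4781 -0.2609  0.1737] tilt 0.4 psi -1.3 q [ 0.08  0.14  0.41  1.83 -0.06  1.18  2.05] grip 0.176 F [ 1.1 -0.6 -2.6] t 22.08
edge n 21 slope -0.06556467824168005 rms 0.15387807073496884
lid L [190.4409 190.2173 190.1598 189.8448 189.5546 189.6824 189.75   189.6759
 189.4909 189.1923 183.5857] R [242.5786 242.3966 242.7245 243.3077 244.0778 242.3493 242.5921 242.4856
 242.6208 242.6689 242.6812]
lid top near L 188.46438987562664 245.16895565664618 [ 0.5547 -0.3191]
lid top near R 242.64390178290788 241.61669339115403 [ 0.5581 -0.2099]
[[264.     192.3136 246.5323]
 [266.     192.5    246.4333]
 [268.     192.7195 246.3889]
 [270.     192.8667 246.4375]
 [272.     193.527  252.1667]
 [274.     193.5263 246.7679]
 [276.     187.949  246.7619]
 [278.     191.6667 247.4772]
 [280.     191.6825 247.4273]
 [282.     191.5403 247.7383]]
```

Scene and side agree on the lid's offset from the box: (+3.5…+5, −2…−3.5) mm. Correcting that, then easing down to about 12 mm above the rim.

Request:
move_arm([
  {"linear": [0.07,0.05,0],"turn": [0,0,0.1],"claw": 1},
  {"linear": [0.06,0.05,0],"turn": [0,0,0.1],"claw": 1},
  {"linear": [0,0,0],"turn": [0,0,0],"claw": 1},
  {"linear": [0,0,0.15],"turn": [0,0,0],"claw": 1},
  {"linear": [0,0,0.25],"turn": [0,0,0],"claw": 1},
  {"linear": [0,0,0.25],"turn": [0,0,0],"claw": 1},
  {"linear": [0,0,0.2],"turn": [0,0,0],"claw": 1},
  {"linear": [0,0,0.1],"turn": [0,0,0],"claw": 1},
  {"linear": [0,0,0],"turn": [0,0,0],"claw": 1},
  {"linear": [0,0,0],"turn": [0,0,0],"claw": 1},
  {"linear": [0,0,0],"turn": [0,0,0],"claw": 1},
  {"linear": [0,0,0],"turn": [0,0,0],"claw": 1},
])

```text
time: 23.08
position: [0.4738, -0.2576, 0.1441]
tool_rot: [0.057, 3.138, -0.005]
ft_force: [-0.4, -0.4, -2.9]
grip_width: 0.181
```

```bash
cat > n.py <<'E'
from m import *
import sys
f=sys.argv[1]
s,A=where();print("tilt axis",A.as_matrix()[:,2]);zt=s["position"][2]-.0272
c0=grab("scene",f);a=grab("side",f+"s")
c,k,le,re=measure(f,zt);P=[]
for n,e in(("L",le),("R",re)):
    m=np.abs(e[:,1]-np.median(e[:,1]))<1.5;q=np.polyfit(e[m,0],e[m,1],1);v=245.
    for _ in range(5):u=np.polyval(q,v);v=np.polyval(k,u)
    P.append(onz(c,u,v,zt));print("lid top near",n,u,v,P[-1][:2])
im=c["image"].astype(int).sum(2)/3
print("rows by col"); 
for u in (200,212,224,236): print(u,im[246:272,u].astype(int))
print(np.array([(v,)+ends(im,v,(186,202),(240,255)) for v in range(266,276,2)]))
E
python3 n.py scene6
```

```text
pos [ 0.4738 -0.2576  0.1441] tilt 0.3 psi -2.1 q [ 0.08  0.16  0.4   1.87 -0.07  1.12  2.04] grip 0.181 F [-0.4 -0.4 -2.9] t 23.08
tilt axis [ 0.0032 -0.0035 -1.    ]
edge n 21 slope -0.05811006620332692 rms 0.1678500346944371
lid L [193.1224 193.1311 192.8018 192.5397 192.6562 192.6905 192.6786 191.8214
 191.7035 191.8152 191.465 ] R [236.5928 244.859  244.8333 244.875  244.5686 245.1889 245.1129 245.1302
 245.1231 245.0907 245.08  ]
lid top near L 190.75878858446043 255.90111425672725 [ 0.5493 -0.3178]
lid top near R 245.23711970996493 252.73537482837742 [ 0.5548 -0.2063]
rows by col
200 [ 89  88  90 100 100 100 100 101 102  96  65  59  56  56  54  55  56  55
  79  60  58  59  59  59  58  59]
212 [ 88  88  89  88  99 101 101 100 100  64  58  55  54  54  55  53  54  54
  56  56  56  56  56  56  57  55]
224 [88 88 88 88 88 89 88 99 72 60 56 53 52 54 53 55 54 55 56 57 58 56 56 58
 58 57]
236 [87 88 88 88 89 88 87 84 62 58 54 53 52 55 54 52 65 58 58 57 58 58 57 58
 58 58]
[[266.     192.8462 246.3214]
 [268.     192.8    246.4   ]
 [270.     192.9286 252.9396]
 [272.     193.1786 246.5292]
 [274.     193.7222 246.7917]]
```

The lid's near edge maps to a lid centre of about (0.482,-0.259), against the box's (0.482,-0.259). Force is still just the lid's weight (2.9 N), tilt 0.3°, and by measured z it is about 12 mm above the rim. One quick numeric check that the cup and tool haven't moved, then hand in.

Run:
```python
from h import *
a,b=load("scene3")["image"].astype(int),load("scene6")["image"].astype(int)
print("cup+tool+pots region change (scene): mean",np.abs(a-b)[222:385,300:385].mean().round(2))
print(np.abs(ctrl.get_state()["qd"]).max(), ctrl.get_state()["ft_force"].round(1))
print(ctrl.close_job())
```

```text
cup+tool+pots region change (scene): mean 4.96
0.0022277934120588064 [-0.3  0.8 -2.3]
the job is handed in; nothing more can be done
None
```

The job is handed in, with the lid still held over the box. I took the 200 mm tool off the rim, stood it paddle-down in the white cup and let go. Then I gripped the lid by its bar, carried it high over the jars and stopped above the box. Total robot time was about 23 s of the 64 s allowed; no verdict was reported.

**Last checks**
- **Centring:** the scene view put the lid within about 1–2 mm of the box centre. The side view had agreed with the last correction to about 2 mm.
- **Height:** the underside is about 12 mm above the rim. This comes from the measured wrist height and the grip height, not a direct look.
- **Level and in line:** hand tilt is 0.3° and yaw −2.1°.
- **Grip and contact:** the opening is still 16 mm on the 16 mm bar. The vertical force is just the lid's weight, 2.3–2.9 N, so nothing suggests contact.
- **Cup and tool:** the tool stood in the upright cup in the last picture, taken before the final 3 cm of lowering.

**What disagreed**
- The tool lay along the box's long side (140 mm), not along its y as described. I followed the measurement.
- The box yaw read −1.5° in the side view and about −3.4° in the scene view. I set the lid between them.
- Single-view positions differed by 3–5 mm, and the final correction split the difference.
- The final pixel comparison of the cup and pots gave a mean change of 4.96. I put that down to image noise and the arm's shadow, but did not look further because the picture limit was used up.

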